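# Lantern bracket from its parts box to the drilling jig

## Task

Tip up the front of the parts box's loose lid by its wooden pull, draw the lid out from under the rear cleat and lay it flat on the bench, right way up. Then lift the cast lantern bracket out of the box by its balance point, keeping it level, and hold it level over the drilling jig, the boss bore in line above the locating pin and the eye above the cork pad, with the underside about two centimetres clear above the pin's tip. Finish still holding it there, steady and touching nothing else, so that I can oil the pin and guide it down; leave the pliers, spool, ink jar and measuring cup around the work where they are.

Things in the scene. Friction and masses are not known exactly. Their poses are not given: they have to be found in the camera images.
- parts_box: light wooden box fixed to the bench at the left, long along x, front at -x. Origin: underside centre. Walls 236 x 132, 8 thick, rims at z 50; floor 8 thick; inside 220 x 116 mm. A cleat across the rear (x +106 to +126, z 61 to 67 mm, on a back board) overhangs the lid's rear edge by 10 mm with 5 mm of air over the plate: the lid cannot rise straight up
- box_rear (a point): point fixed on the box: top of the rear rim under the cleat, where the lid's rear edge rests (box frame x +116, y 0, z 50 mm)
- box_lid: loose lid on the rims, 0.12 kg: wood plate 237 x 132 x 6 mm. Origin in the plate's underside, 121 mm from its front edge, 116 mm from the rear; z up. Two battens 6 mm deep under it, inside the box, stop it sliding; laid on the bench it stands on them (origin 6 mm up). Tip the front up 10 to 25 degrees about the rear edge, then draw it 15 mm or more to the front (-x) and off
- lid_pull (a point): centre of the wooden pull, a block 30 (lid x) x 18 (lid y) x 26 mm high near the lid's front edge, at lid x -85, y 0, z +19 mm; the plate's top is 13 mm below. Pinch across the 18 mm
- lid_rear (a point): middle of the lid's rear bottom edge (lid x +116, y 0, z 0 mm), the edge about which it tips
- lantern_bracket: loose dark cast-iron bracket in the box, about 0.6 kg: heavy round boss (46 mm wide, 34 high, vertical 16 mm bore) at the box's front, straight bar 14 mm wide (y), z 13 to 29 mm, along +x, to a round eye foot (28 mm wide, 30 high) 150 mm from the boss axis. Origin: boss axis at the underside; z up. Stands on boss and eye, wholly clear of the cleat seen from above
- boss_bore (a point): boss axis at the bracket's underside (same as the bracket's origin)
- eye_foot (a point): centre of the eye foot's underside, 150 mm along the bracket's +x
- balance_point (a point): the bracket's balance point (centre of mass along it), on the bar's centre line at bracket x +45, y 0, z +21 mm: pinch the bar here across its 14 mm width; inside the box there is 25 mm or more of room on both sides
- drill_jig: jig fixed to the bench at the right: plywood base 230 (x) x 96 x 16 mm, origin under its centre. At x -70 mm a round seat with the 12 mm locating pin; at x +35 a dark slotted rest block 24 x 60, 50 mm high over the bench (slot 20 mm wide along x for the bar); at x +80 a cork pad for the eye. A steel strap lies aside at y +36, under 30 mm high
- jig_pin (a point): tip of the locating pin, on its axis, 45 mm above the bench (jig x -70, y 0 mm)
- jig_pad (a point): top centre of the cork pad, 19 mm above the bench (jig x +80, y 0 mm), 150 mm from the pin axis
- pliers: bystander: pliers with red grips lying flat, 180 mm long, left of the box
- spool_cream: bystander: wooden thread spool with pale thread, 38 mm wide, 42 mm high, behind the work
- ink_green: bystander: small ink jar with a green band, 44 mm wide, 54 mm high, behind the work
- measuring_cup: bystander: small clear measuring cup, 54 mm wide and high, right of the jig

How it is judged:
By the outcome, as a careful person would: the job done as asked, in the order asked, and still so for the second after the job is handed in, while the arm keeps its last pose, push and grip.
It also fails if it takes over 58 s, if anything falls off the work surface, if the arm or the gripper's body presses on something with over 40 N, if the wrist force passes 120 N, or if a joint passes its speed limit or range.

## Robot

A 7-joint arm with a two-finger parallel gripper is mounted at the origin on a cart in front of the work surface, level with it; the furniture and walls round the work are solid. World frame = base frame: x ahead of the robot, y to its left, z up, the work surface at z = 0. Lengths are in mm, angles in degrees, forces in N, time in s.
With the tool pointing down it reaches from about 425 to 950 mm from the base axis. Payload 16.7 kg.
Tool frame: the origin (TCP) lies between the finger pads; the fingertips stand r.nose_length ahead of it and the grasp point (between the pads) lies 3 mm ahead of it (r.nose_length is the distance from the TCP to the fingertips, in mm); z points along the fingers, y is the direction in which the jaws open and shut (so a half turn about z gives the same grasp; the last joint's range is limited). The gripper opens to 94 mm and grips with 3 to 60 N. Pads are 16 mm wide; open, the fingers measure 119 mm over their backs; the gripper's body (75 mm by 177 mm) begins 78 mm behind the grasp point.
Start: joints at [-76.576, 24.414, 4.234, 92.017, -1.954, 63.644, -3.845], TCP at [252.751, 625.851, 188.867] pointing down, gripper open.
Joint ranges: [-163.25, 163.25], [-28.42, 122.38], [-70.27, 78.77], [12.13, 141.07], [-58.53, 238.53], [9.26, 117.41], [-156.51, 156.51]. Speed limits (degrees/s): [108.29, 108.29, 136.94, 136.94, 172.46, 172.46, 172.46].

## Interface

Orientations are given as a 3x3 rotation matrix whose columns are the frame's x, y, z axes.
In Python, from rig import r gives the robot as it stands.
- The arm moves only by the shell command python3 -m pendant 'ROWS' [FORCE]. ROWS is JSON, a list that holds one entry, the list of rows, each a list of 7 numbers: the turn, a rotation vector about the tool's x, y, z in degrees, then the shift along the tool's x, y, z in mm, then the opening, from 0 (shut) to 1 (fully open). In form: [[[rx, ry, rz, dx, dy, dz, jaw], ...]]. A call has 1 to 20 rows; each row shifts and turns the commanded pose from where the row before left it, along the tool's axes as they then stand; what a row does not reach is not made up. A row lasts 1/10 s, in which the tool goes at most 50 mm and 8.59 degrees, less where a joint would pass 70% of its speed; a pose out of reach is approached as far as the arm can. A call is refused whole if a number of a shift passes 50 or a number of a turn 8.59, either way. A call with a gripper value outside its range is refused whole. The fingers move at their own pace and stop on an object; FORCE is the grip in N (left out, the last holds). Time passes only in rows, so rows that do not move let the fingers close. It gives the time, the measured TCP pose, the force and the opening at its end, in the units of the state.
- r.get_state(): the state, without advancing time (a new reading comes with each control period).
- r.get_image(name): name is "side" or "top" or "wrist"; returns a dict with "image" (384x512x3 uint8, blue, green, red), "fx", "fy", "cx", "cy" (pixels), "dist" ([k1, k2, p1, p2, k3] as OpenCV has them; the pictures are not rectified), "R" (3x3) and "t" (3): a world point X has camera coordinates R X + t; the wrist camera has in their place "T_tool_cam" (4x4, takes a point from camera to tool coordinates, whose origin is the TCP and whose axes are the flange's). Camera axes: x right, y down, z forward; pixel columns grow to the right and rows downward; lengths in mm; the calibration is good to about 2 mm. A picture is of the moment at which its call begins: read the wrist's pose just before it. There is no depth.
- r.hand_in(): hands the job in, once; it reports no verdict.
Trained networks look in a picture, given as the dict that the camera call returned (one of the last four; its "shot" number tells which), for a name from the list of things; names that differ only in an ending like _2 or _b are one class to them, and where a whole thing is asked for, a point or a joint stands for the part that bears it (a point fixed in the world has none). Each returns a list of dicts, best first, with "p" (0 to 1); they miss things now and then, are a little off and sometimes report something else, mostly with a low value. They report only what shows in the picture. A call takes as long as a camera call.
- r.regions_of(picture, query): "region" (384x512 bool, what is visible of it) and "point" ([column, row] in pixels, amid what is visible of it).
- r.tip_of(picture, query): "point" ([column, row] in pixels: a listed point, or the origin of a listed thing).
The state is a dict: "time": time; "joint_pos": joint angles; "joint_vel": joint speeds; "joint_torque": joint torques, N m; "position": TCP position; "orientation": TCP orientation; "force": force on the tool from outside, world axes, zero at the start; "moment": the same for the moment, N m; "grip_width": finger opening in mm.
Only numpy, scipy, OpenCV 4.12 (cv2) and the standard library are available. Lean on these libraries where they do the work, as an engineer would, in place of code of your own. Each camera call takes 0.05 s, during which the arm holds its last target.

## Working session

There is one attempt and no reset: what is moved stays moved. The work goes in short steps, Python scripts to look and compute and a shell command to move; the robot and the scene stay as the last step left them, time stands still between calls to the robot, and variables do not carry over. Pictures are saved under pics/ and viewed, and the job is handed in when it is done.

```bash
ls -la; mkdir -p pics; cat > h.py <<'E'
import numpy as np, cv2, json
from rig import r
def cam(p):
    K=np.array([[p['fx'],0,p['cx']],[0,p['fy'],p['cy']],[0,0,1]],float)
    return K,np.array(p['dist'],float)
def Rt(p,st=None):
    if 'R' in p: return np.array(p['R'],float),np.array(p['t'],float)
    T=np.array(p['T_tool_cam'],float); Ro=np.array(st['orientation']);to=np.array(st['position'])
    Rc=Ro@T[:3,:3]; tc=Ro@T[:3,3]+to
    return Rc.T,-Rc.T@tc
def ray(p,px,st=None):
    K,d=cam(p);R,t=Rt(p,st)
    u=cv2.undistortPoints(np.array([[px]],float),K,d)[0,0]
    v=R.T@np.array([u[0],u[1],1]); o=-R.T@t
    return o,v/np.linalg.norm(v)
def atz(p,px,z,st=None):
    o,v=ray(p,px,st); return o+v*(z-o[2])/v[2]
def proj(p,X,st=None):
    K,d=cam(p);R,t=Rt(p,st)
    return cv2.projectPoints(np.array(X,float).reshape(-1,1,3),cv2.Rodrigues(R)[0],t,K,d)[0][:,0]
def tri(obs):
    A=np.zeros((3,3));b=np.zeros(3)
    for o,v in obs:
        M=np.eye(3)-np.outer(v,v);A+=M;b+=M@o
    X=np.linalg.solve(A,b)
    return X,[float(np.linalg.norm((np.eye(3)-np.outer(v,v))@(X-o))) for o,v in obs]
E
python3 - <<'E'
from h import *
st=r.get_state(); print({k:np.round(v,2).tolist() for k,v in st.items()}, r.nose_length)
P={}
for n in ['side','top','wrist']:
    p=r.get_image(n); P[n]=p; cv2.imwrite(f'pics/{n}0.png',p['image'])
    print(n,p['shot'],p['fx'],p['cx'],p['cy'],np.round(p['dist'],3))
    if 'R' in p:
        print(np.round(-np.array(p['R']).T@np.array(p['t'])),np.round(p['R'],2).tolist())
    else: print(np.round(p['T_tool_cam'],2).tolist())
import pickle;pickle.dump(P,open('P0.pkl','wb'))
for q in ['lid_pull','box_lid','lid_rear','box_rear','parts_box','jig_pin','jig_pad','drill_jig','pliers','spool_cream','ink_green','measuring_cup','lantern_bracket']:
    for n in ['side','top']:
        print(q,n,[(np.round(d['point'],1).tolist(),round(d['p'],2)) for d in r.tip_of(P[n],q)[:2]])
E
```

```text
total 12
drwxr-xr-x  3 agent agent 4096 Dec  7 06:14 .
drwxr-xr-x 23 root  root  4096 Dec  7 06:14 ..
drwxr-xr-x  2 agent agent 4096 Dec  7 06:14 pics
{'time': 0.0, 'joint_pos': [-76.57, 24.45, 4.23, 92.05, -1.95, 63.65, -3.85], 'joint_vel': [-0.04, -0.0, -0.01, 0.03, -0.09, -0.04, -0.03], 'joint_torque': [-0.0, -93.58, 3.67, -45.42, -0.05, 0.02, 0.0], 'position': [252.64, 625.43, 188.21], 'orientation': [[-0.93, 0.37, -0.0], [0.37, 0.93, -0.0], [-0.0, -0.0, -1.0]], 'force': [0.23, -0.64, -0.84], 'moment': [0.07, -0.03, 0.03], 'grip_width': 93.9} 22.0
side 1 461.85355679476385 257.6724595237754 185.63343865412776 [0.033 0.    0.    0.    0.   ]
[  126. -1196.  1183.] [[0.93, -0.36, 0.01], [-0.23, -0.62, -0.75], [0.27, 0.7, -0.66]]
top 2 383.9837484928256 256.80936992013704 194.18690545438864 [0.024 0.    0.    0.    0.   ]
[ 493.  -11. 1223.] [[0.01, -1.0, -0.02], [-1.0, -0.01, -0.05], [0.05, 0.02, -1.0]]
wrist 3 311.81105897010957 251.3161728338777 192.25563498659386 [0.027 0.    0.    0.    0.   ]
[[0.0, -0.97, -0.23, 65.79], [1.0, 0.0, 0.0, -0.26], [-0.0, -0.23, 0.97, -194.62], [0
[... 470 characters left out ...]
jig_pin top [([332.6, 217.4], 0.87)]
jig_pad side [([291.9, 240.8], 0.63)]
jig_pad top [([342.0, 171.4], 0.66)]
drill_jig side [([267.8, 241.3], 0.84)]
drill_jig top [([334.7, 194.8], 0.57)]
pliers side [([210.0, 139.1], 0.72), ([254.3, 155.2], 0.22)]
pliers top [([129.4, 199.5], 0.67)]
spool_cream side [([293.6, 240.3], 0.74), ([250.5, 157.1], 0.38)]
spool_cream top [([224.3, 148.1], 0.65)]
ink_green side [([300.5, 212.7], 0.51), ([256.2, 157.2], 0.37)]
ink_green top [([302.9, 148.0], 0.61)]
measuring_cup side [([287.0, 297.1], 0.81)]
measuring_cup top [([400.9, 204.8], 0.89), ([128.8, 198.2], 0.7)]
lantern_bracket side [([254.5, 154.5], 0.74), ([208.4, 163.0], 0.63)]
lantern_bracket top []
```

View pics/top0.png

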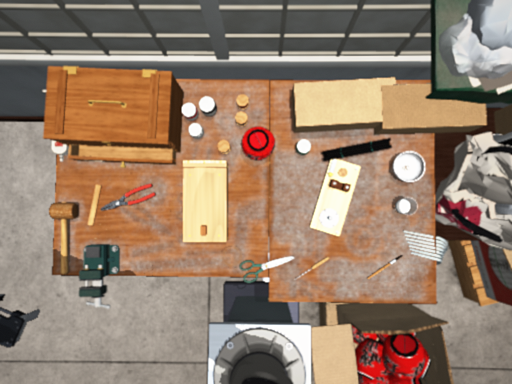

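View pics/side0.png

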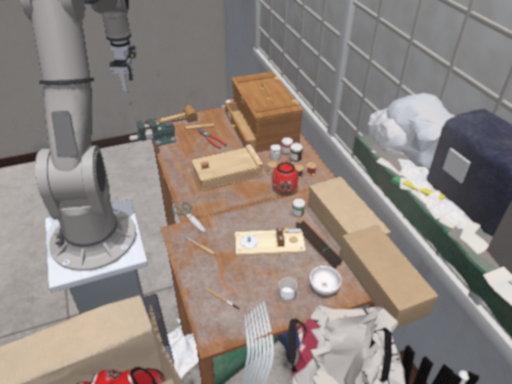

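View pics/wrist0.png

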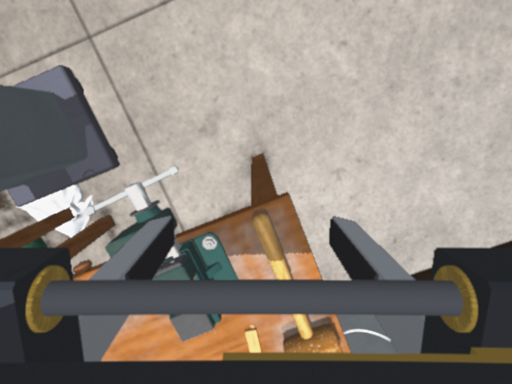

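```bash
python3 - <<'E'
from h import *
import pickle
P=pickle.load(open('P0.pkl','rb'))
S={'lid_pull':([206.7,165.1],[204.3,230]),'box_lid':([223.9,163.7],[203.1,200.3]),'box_rear':([254.3,157],[204.7,161.7]),'jig_pin':([250.5,235.5],[332.6,217.4]),'jig_pad':([291.9,240.8],[342,171.4]),'drill_jig':([267.8,241.3],[334.7,194.8]),'pliers':([210,139.1],[129.4,199.5]),'cup':([287,297.1],[400.9,204.8]),'ink':([300.5,212.7],[302.9,148])}
for k,(a,b) in S.items():
    X,e=tri([ray(P['side'],a),ray(P['top'],b)]); print(k,np.round(X,1),np.round(e,1))
print(atz(P['top'],[204.3,230],75),atz(P['top'],[332.6,217.4],45),atz(P['top'],[342,171.4],19),atz(P['top'],[224.3,148.1],0), atz(P['top'],[204.7,161.7],50),atz(P['top'],[203.1,200.3],50))
E
```

```text
lid_pull [447.2 166.3  67.1] [2.1 2.1]
box_lid [528.7 177.9  43.2] [7. 7.]
box_rear [651.2 173.1  47.7] [3.4 3.4]
jig_pin [ 486.4 -220.5   49.5] [0. 0.]
jig_pad [ 627.6 -256.4    7.3] [4.3 4.3]
drill_jig [ 551.2 -232.4    9.3] [6.4 6.4]
pliers [535.7 420.5  -3.2] [2.1 2.1]
cup [ 525.6 -446.7  -11.6] [2.8 2.8]
ink [ 7.092e+02 -1.357e+02 -1.000e-01] [2.3 2.3]
[445.55493184 165.76003164  75.        ] [ 486.37816807 -221.28704419   45.        ] [ 630.43056999 -255.45215261   19.        ] [705.31200143 117.11479188   0.        ] [654.08028946 171.75483372  50.        ] [535.12013195 174.78532099  50.        ]
```

```bash
python3 - <<'E'
import cv2,numpy as np
im=cv2.imread('pics/top0.png')
cv2.imwrite('pics/topz1.png',cv2.resize(im[140:290,170:300],None,fx=4.6,fy=4,interpolation=cv2.INTER_CUBIC)[:600,:800])
cv2.imwrite('pics/topz2.png',cv2.resize(im[130:260,290:430],None,fx=4.6,fy=4.6,interpolation=cv2.INTER_CUBIC)[:600,:800])
im=cv2.imread('pics/side0.png')
cv2.imwrite('pics/sidez1.png',cv2.resize(im[120:270,170:330],None,fx=4,fy=4,interpolation=cv2.INTER_CUBIC)[:600,:800])
E
```

```text
(no output)
```

View pics/topz1.png

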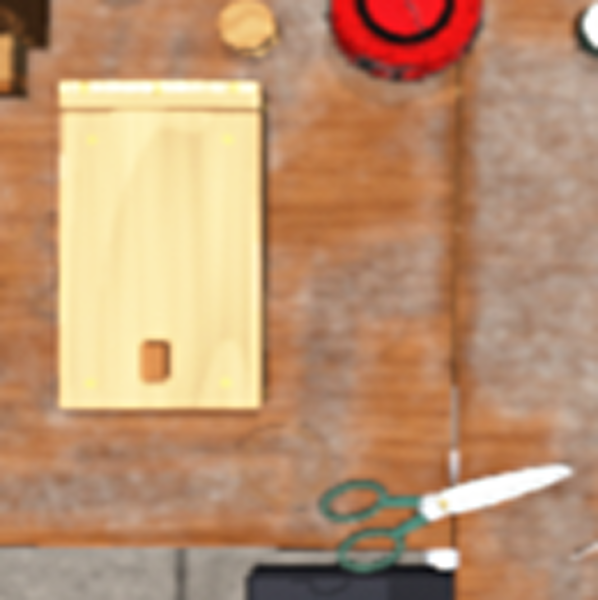

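View pics/topz2.png

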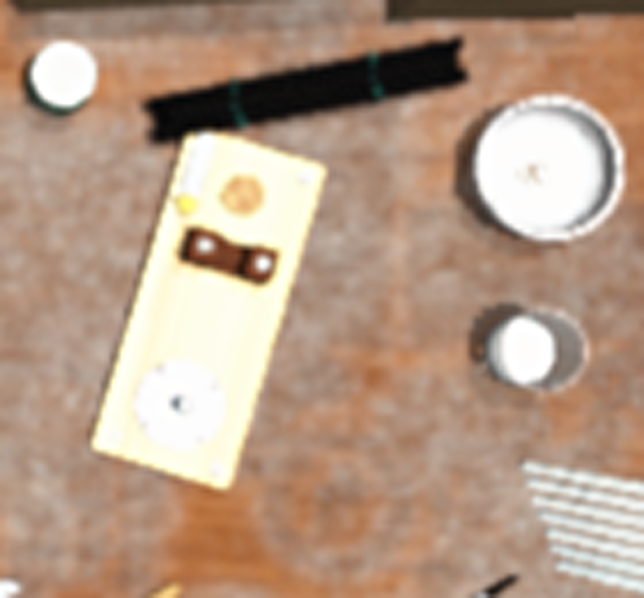

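View pics/sidez1.png

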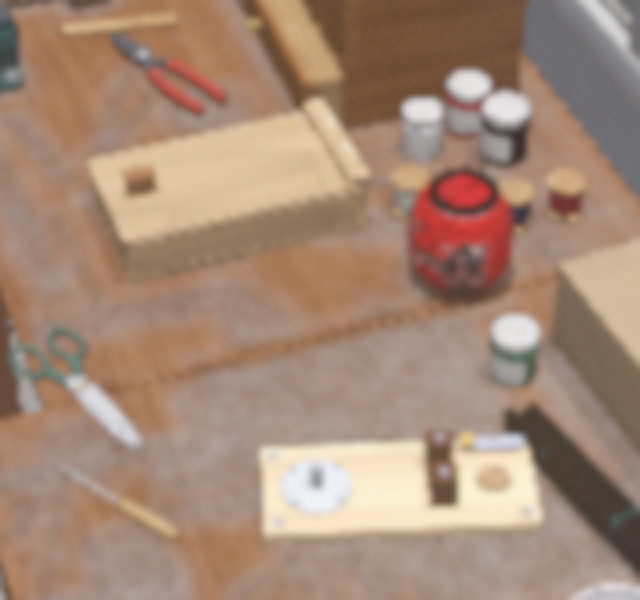

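```bash
python3 - <<'E'
from h import *
import pickle
P=pickle.load(open('P0.pkl','rb')); T=P['top']
f=lambda x,y:[170+x/4.6,140+y/4]
for n,c,z in [('FL',(59,409),56),('FR',(263,409),56),('cleat RL',(59,82),67),('RR',(262,82),67),('pull',(154,361),82),('cleatfrontL',(59,107),67)]: print(n,np.round(atz(T,f(*c),z),1))
g=lambda x,y:[290+x/4.6,130+y/4.6]
for n,c,z in [('FL',(94,449),16),('FR',(229,489),16),('RR',(326,163),16),('RL',(186,133),16),('seat',(180,402),25),('pin',(180,402),45),('pad',(241,195),19),('cupL',(510,350),0),('bars end',(150,120),10)]: print(n,np.round(atz(T,g(*c),z),1))
print('seam',atz(T,f(458,300),0)); print('scissor tip',atz(T,f(570,468),0), atz(T,f(355,480),0)); print('teapot near edge',atz(T,f(400,80),30))
E
```

```text
FL [407.2 233.2  56. ]
FR [408.5  98.7  56. ]
cleat RL [654.9 235.7  67. ]
RR [655.9 101.5  67. ]
pull [445.1 167.1  82. ]
cleatfrontL [635.9 235.3  67. ]
FL [ 453.7 -157.5   16. ]
FR [ 427.7 -248.6   16. ]
RR [ 649.9 -315.    16. ]
RL [ 670.  -219.9   16. ]
seat [ 486.2 -214.1   25. ]
pin [ 486.3 -210.8   45. ]
pad [ 627.3 -256.7   19. ]
cupL [ 523.8 -443.4    0. ]
bars end [ 679.8 -196.3   10. ]
seam [491.8757644  -29.83611989   0.        ]
scissor tip [ 360.29996073 -107.51869416    0.        ] [349.26440374  39.92507824   0.        ]
teapot near edge [663.25236994  11.23959103  30.        ]
```

```bash
python3 -m pendant '[[[0,0,-7.43,0,0,-27,1],[0,0,-7.43,0,0,-27,1],[0,0,-7.43,0,0,-27,1],[0,0,0,-17.1,-41.9,0,1],[0,0,0,-17.1,-41.9,0,1],[0,0,0,-17.1,-41.9,0,1],[0,0,0,-17.1,-41.9,0,1],[0,0,0,-17.1,-41.9,0,1],[0,0,0,-17.1,-41.9,10,1],[0,0,0,-17.1,-41.9,10,1],[0,0,0,-17.1,-41.9,10,1],[0,0,0,-17.1,-41.9,10,1],[0,0,0,-17.1,-41.9,15,1],[0,0,0,-17.1,-41.9,15,1],[0,0,0,0,0,0,1]]]'
python3 - <<'E'
from h import *
st=r.get_state(); print({k:np.round(v,2).tolist() for k,v in st.items()})
p=r.get_image('wrist'); cv2.imwrite('pics/w1.png',p['image'])
for q in ['lid_pull','box_lid','lid_rear','box_rear']:
    o=r.tip_of(p,q); print(q,[(np.round(d['point'],1).tolist(),round(d['p'],2), np.round(atz(p,d['point'],{'lid_pull':69}.get(q,50),st),1).tolist()) for d in o[:2]])
import pickle;pickle.dump((p,st),open('w1.pkl','wb'))
E
```

```text
time: 2.95
position: [444.1, 160.2, 198.6]
orientation: [[-1.0, 0.002, -0.001], [0.002, 1.0, -0.002], [0.001, -0.002, -1.0]]
force: [-1.3, 1.2, 0.2]
grip_width: 93.7
{'time': 2.95, 'joint_pos': [-44.07, 4.32, 17.37, 117.28, -1.43, 58.71, 63.91], 'joint_vel': [-2.92, -0.41, -4.73, -2.07, -0.72, 1.62, -5.86], 'joint_torque': [3.17, -47.83, 4.21, -41.87, 0.12, -0.81, 2.74], 'position': [444.11, 160.25, 198.64], 'orientation': [[-1.0, 0.0, -0.0], [0.0, 1.0, -0.0], [0.0, -0.0, -1.0]], 'force': [-1.27, 1.24, 0.15], 'moment': [0.12, 0.01, 0.01], 'grip_width': 93.69}
lid_pull [([259.3, 181.1], 0.63, [442.4, 168.2, 69.0])]
box_lid [([260.9, 250.6], 0.86, [529.9, 171.0, 50.0])]
lid_rear [([263.4, 334.6], 0.96, [643.1, 174.7, 50.0])]
box_rear [([259.0, 335.4], 0.64, [644.2, 169.1, 50.0])]
```

View pics/w1.png

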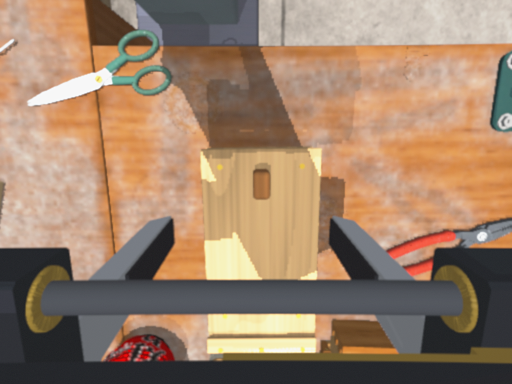

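```bash
python3 - <<'E'
from h import *
import pickle
p,st=pickle.load(open('w1.pkl','rb'))
im=p['image']; cv2.imwrite('pics/w1z.png',cv2.resize(im[140:215,190:335],None,fx=5,fy=5,interpolation=cv2.INTER_CUBIC))
st2=r.get_state();print(np.round(st2['position'],1))
for n,c,z in [('FL',(201,150),56),('FR',(321,149),56),('pull',(261,182),82),('rearL',(209,334),56),('rearR',(317,334),56)]: print(n,np.round(atz(p,c,z,st2),1))
E
```

```text
[443.1 167.1 200.2]
FL [410.7 112.3  56. ]
FR [408.7 241.9  56. ]
pull [440.2 176.8  82. ]
rearL [638.5 115.7  56. ]
rearR [637.5 249.8  56. ]
```

View pics/w1z.png

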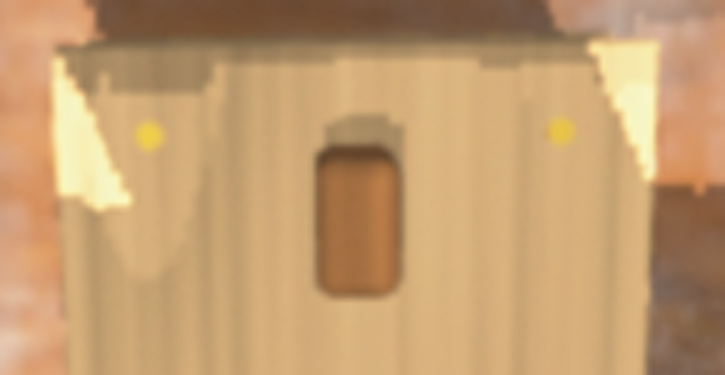

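```bash
python3 - <<'E'
from h import *
import pickle
st=r.get_state();p=r.get_image('wrist');st2=r.get_state()
print(np.round(st['position'],1),np.round(st2['position'],1),np.round(st2['orientation'],3).tolist())
pickle.dump((p,st),open('w2.pkl','wb'))
for q in ['lid_pull','lid_rear','box_lid']:
    o=r.tip_of(p,q); print(q,[(np.round(d['point'],1).tolist(),round(d['p'],2), np.round(atz(p,d['point'],{'lid_pull':69}.get(q,50),st),1).tolist()) for d in o[:1]])
im=p['image']; cv2.imwrite('pics/w2z.png',cv2.resize(im[135:345,190:335],None,fx=2.8,fy=2.8,interpolation=cv2.INTER_CUBIC))
E
```

```text
[443.1 167.1 200.2] [443.1 167.1 200.2] [[-1.0, -0.007, 0.0], [-0.007, 1.0, 0.0], [-0.0, 0.0, -1.0]]
lid_pull []
lid_rear [([255.1, 337.8], 0.61, [648.3, 173.1, 50.0])]
box_lid [([257.9, 250.4], 0.62, [529.5, 175.3, 50.0])]
```

View pics/w2z.png

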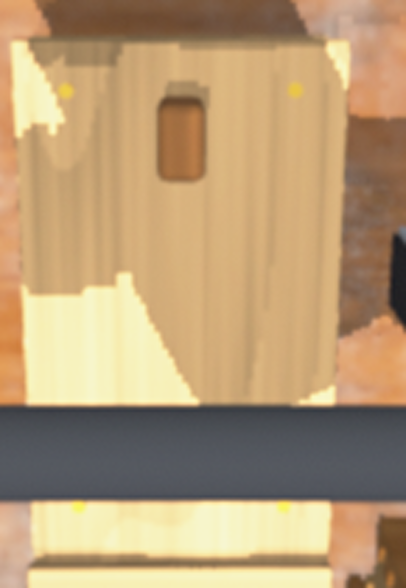

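```bash
python3 - <<'E'
from h import *
import pickle
p,st=pickle.load(open('w2.pkl','rb'))
s=2.8
for n,c,z in [('FL',(12,41),56),('FR',(350,41),56),('pull',(182,139),82),('rearL',(31,500),56),('rearR',(330,500),56),('cleat',(180,570),67),('cL',(31,570),67),('cR',(329,570),67)]: print(n,np.round(atz(p,(190+c[0]/s,135+c[1]/s),z,st),1))
E
```

```text
FL [410.3 105.1  56. ]
FR [409.4 235.5  56. ]
pull [443.  170.7  82. ]
rearL [610.1 106.6  56. ]
rearR [609.2 237.2  56. ]
cleat [636.  171.8  67. ]
cL [636.3 107.6  67. ]
cR [635.5 236.   67. ]
```

```bash
python3 -m pendant '[[[0,0,0,-2,2.9,40,1],[0,0,0,0,0,40,1],[0,0,0,0,0,25,1],[0,0,0,0,0,15,1],[0,0,0,0,0,0,1],[0,0,0,0,0,0,0.5],[0,0,0,0,0,0,0],[0,0,0,0,0,0,0],[0,0,0,0,0,0,0],[0,0,0,0,0,0,0],[0,0,0,0,0,0,0]]]' 30
```

```text
time: 4.5
position: [445.3, 168.9, 80.1]
orientation: [[-1.0, -0.005, 0.0], [-0.005, 1.0, 0.0], [-0.0, 0.0, -1.0]]
force: [-0.5, 0.5, -0.2]
grip_width: 49.5
```

```bash
python3 -m pendant '[[[0,0,0,0,0,0,0],[0,0,0,0,0,0,0],[0,0,0,0,0,0,0],[0,0,0,0,0,0,0],[0,0,0,0,0,0,0],[0,0,0,0,0,0,0]]]' 50
```

```text
time: 5.1
position: [445.2, 168.8, 79.8]
orientation: [[-1.0, -0.005, -0.0], [-0.005, 1.0, -0.0], [0.0, -0.0, -1.0]]
force: [-0.4, 0.6, 0.5]
grip_width: 2.0
```

```bash
python3 - <<'E'
from h import *
import pickle
st=r.get_state();p=r.get_image('wrist');print(np.round(st['position'],1),st['grip_width'])
pickle.dump((p,st),open('w3.pkl','wb'))
cv2.imwrite('pics/w3.png',p['image'])
q=r.get_image('side'); cv2.imwrite('pics/s3z.png',cv2.resize(q['image'][100:220,150:310],None,fx=5,fy=5,interpolation=cv2.INTER_CUBIC))
pickle.dump(q,open('s3.pkl','wb'))
E
```

```text
[445.2 168.8  79.8] 2.014508954944223
```

View pics/w3.png

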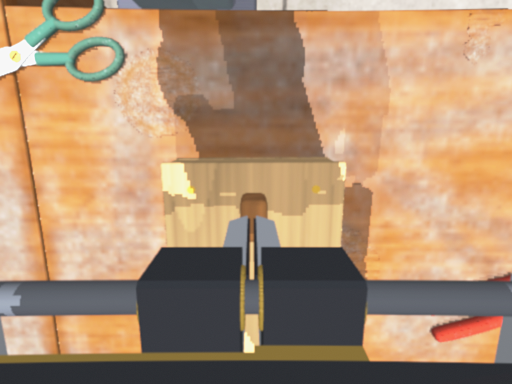

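View pics/s3z.png

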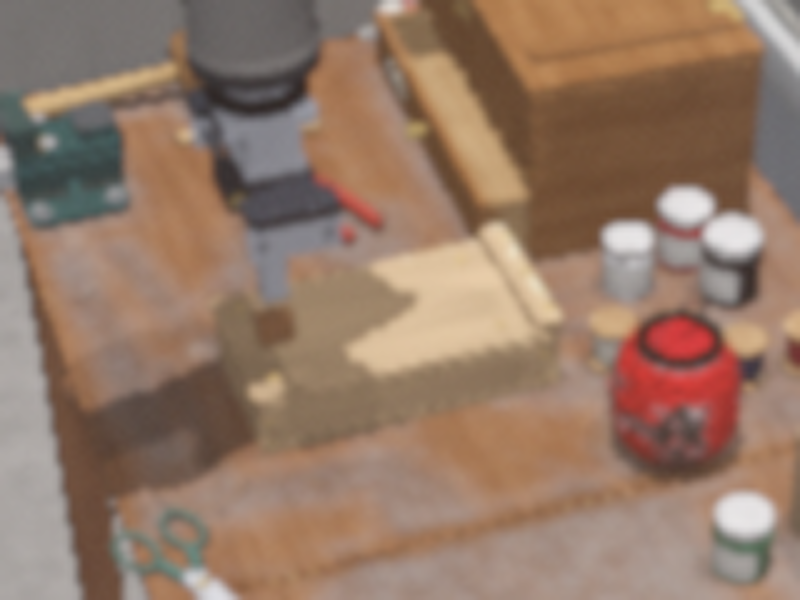

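```bash
python3 - <<'E'
from h import *
import pickle
q=pickle.load(open('s3.pkl','rb'));p,st=pickle.load(open('w3.pkl','rb'))
for X in [(445.2,168.8,58),(445.2,168.8,80),(437,168.8,58),(410,102,56),(410,236,56),(445,170,69),(445,170,82),(430,170,82),(460,170,82)]:
    print(X,np.round((proj(q,X)[0]-[150,100])*5), np.round(proj(p,X,st)[0]))
for c in [(253,194),(162,160),(344,160)]: print(c,np.round(atz(p,c,82,st),1),np.round(atz(p,c,56,st),1))
E
```

```text
(445.2, 168.8, 58) [278. 333.] [252. 212.]
(445.2, 168.8, 80) [276. 311.] [252. 222.]
(437, 168.8, 58) [268. 336.] [252. 201.]
(410, 102, 56) [258. 398.] [157. 163.]
(410, 236, 56) [212. 295.] [348. 164.]
(445, 170, 69) [277. 321.] [253. 217.]
(445, 170, 82) [275. 308.] [254. 223.]
(430, 170, 82) [257. 312.] [254. 200.]
(460, 170, 82) [294. 304.] [253. 244.]
(253, 194) [425.8 169.5  82. ] [432.1 169.7  56. ]
(162, 160) [404.5 113.1  82. ] [407.9 105.7  56. ]
(344, 160) [403.9 225.5  82. ] [407.3 233.3  56. ]
```

```bash
python3 - <<'E'
from h import *
import pickle
q=pickle.load(open('s3.pkl','rb'));p,st=pickle.load(open('w3.pkl','rb'))
a=cv2.resize(p['image'][150:260,200:310],(550,550),interpolation=cv2.INTER_CUBIC)
b=cv2.resize(q['image'][140:170,190:220],(240,550),interpolation=cv2.INTER_CUBIC)
cv2.imwrite('pics/c3.png',np.hstack([a,b]))
E
```

```text
(no output)
```

View pics/c3.png

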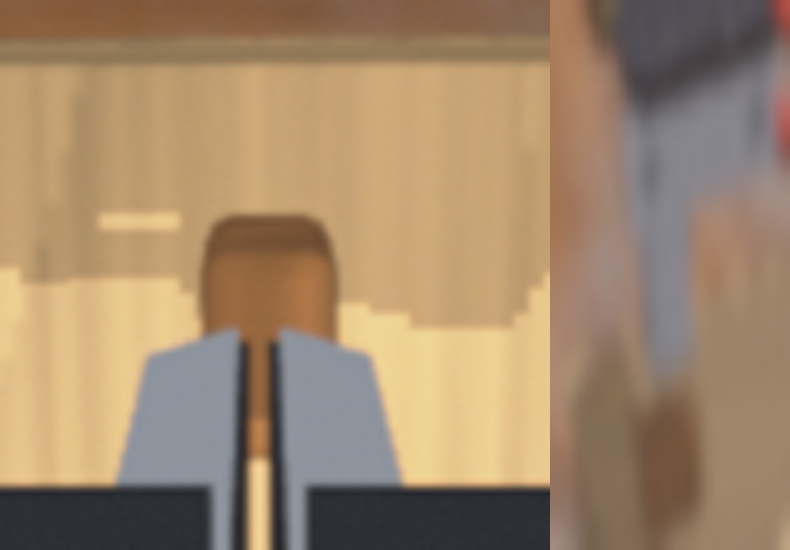

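```bash
python3 - <<'E'
from h import *
import pickle
q=pickle.load(open('s3.pkl','rb'));p,st=pickle.load(open('w3.pkl','rb'))
for z in range(50,125,8): print(z,proj(q,(445,165,z))[0].round(1),proj(p,(437,169,z),st)[0].round(1),proj(p,(437,159,z),st)[0].round(1))
s=r.get_state();print(s['time'],s['position'],s['grip_width'],r.nose_length)
E
```

```text
50 [206.  168.9] [252.  198.5] [238.6 198.4]
58 [205.9 167.3] [252.  201.3] [238.1 201.2]
66 [205.7 165.6] [252.1 204.2] [237.6 204.2]
74 [205.6 164. ] [252.1 207.4] [237.1 207.4]
82 [205.5 162.4] [252.1 210.9] [236.6 210.8]
90 [205.3 160.7] [252.2 214.6] [236.  214.5]
98 [205.2 159.1] [252.2 218.6] [235.4 218.6]
106 [205.1 157.4] [252.3 223. ] [234.7 223. ]
114 [204.9 155.7] [252.3 227.8] [233.9 227.8]
122 [204.8 154. ] [252.4 233.1] [233.1 233. ]
5.2 [445.20289816 168.81567949  79.87822241] 0.536694646393106 22.0
```

```bash
python3 -m pendant '[[[0,0,0,0,0,0,0.45],[0,0,0,0,0,0,0.45],[0,0,0,0,0,0,0.45],[0,0,0,0,0,0,0.45],[0,0,0,0,0,0,0.45],[0,0,0,0,0,8,0.45],[0,0,0,0,0,8,0.45],[0,0,0,0,0,4,0.45],[0,0,0,0,0,0,0.45],[0,0,0,0,0,0,0.45]]]' 30
python3 - <<'E'
from h import *
import pickle
st=r.get_state();p=r.get_image('wrist');print(np.round(st['position'],1),st['grip_width'],st['force'])
q=r.get_image('side')
pickle.dump((p,st,q),open('w4.pkl','wb'))
a=cv2.resize(p['image'][150:260,197:307],(400,400),interpolation=cv2.INTER_CUBIC)
b=cv2.resize(q['image'][135:175,185:225],(400,400),interpolation=cv2.INTER_CUBIC)
cv2.imwrite('pics/c4.png',np.hstack([a,b]))
E
```

```text
time: 6.2
position: [445.2, 168.7, 59.7]
orientation: [[-1.0, -0.005, -0.0], [-0.005, 1.0, -0.0], [0.0, -0.0, -1.0]]
force: [-0.4, -0.1, 0.9]
grip_width: 42.4
[445.2 168.7  59.7] 42.35369878118698 [-0.38809448 -0.1431835   0.91114466]
```

View pics/c4.png

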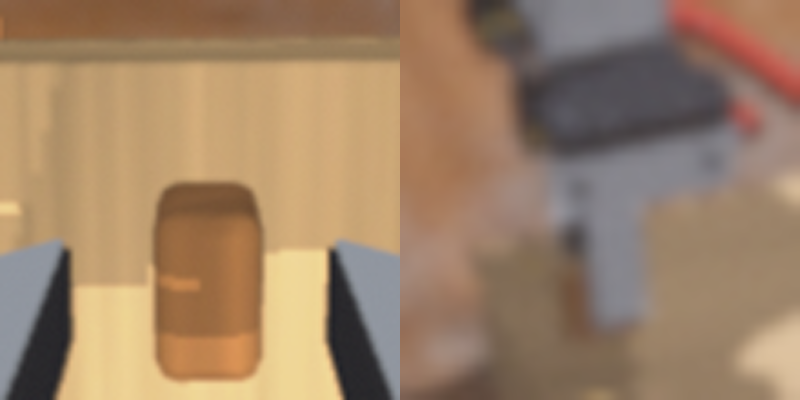

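```bash
python3 - <<'E'
from h import *
import pickle
p,st,q=pickle.load(open('w4.pkl','rb'))
for X in [(430,170,56),(430,170,82),(460,170,82),(445,161,82),(445,179,82),(410,170,56),(445,147,80),(445,191,80)]: print(X,proj(p,X,st)[0].round(1))
for dz in (0,15,30):
    s=dict(st);s['position']=np.array(st['position'])+[0,0,dz]
    print(dz,[proj(p,X,s)[0].round(1).tolist() for X in [(430,170,82),(460,170,82),(445,161,82),(445,179,82),(410,170,56)]])
for z in range(50,90,6): print(z,[proj(q,(x,140,z))[0].round(1).tolist() for x in (437,453)])
E
```

```text
(430, 170, 56) [253.8 198.1]
(430, 170, 82) [254.2 209.3]
(460, 170, 82) [253.8 257.7]
(445, 161, 82) [238.7 233.9]
(445, 179, 82) [269.4 234. ]
(410, 170, 56) [254.1 167.9]
(445, 147, 80) [215.1 232.5]
(445, 191, 80) [289.5 232.9]
0 [[254.2, 209.3], [253.8, 257.7], [238.7, 233.9], [269.4, 234.0], [254.1, 167.9]]
15 [[254.0, 202.5], [253.6, 247.5], [239.6, 225.3], [268.0, 225.5], [253.9, 164.6]]
30 [[253.8, 196.7], [253.5, 238.8], [240.4, 218.0], [266.9, 218.1], [253.7, 161.7]]
50 [[205.8, 173.2], [209.8, 172.3]]
56 [[205.7, 172.0], [209.7, 171.1]]
62 [[205.6, 170.8], [209.6, 169.9]]
68 [[205.5, 169.6], [209.5, 168.6]]
74 [[205.4, 168.3], [209.5, 167.4]]
80 [[205.3, 167.1], [209.4, 166.2]]
86 [[205.2, 165.9], [209.3, 165.0]]
```

```bash
python3 -m pendant '[[[0,0,0,0,1,4,0.45],[0,0,0,0,0,4,0.45],[0,0,0,0,0,3,0.45],[0,0,0,0,0,0,0.45],[0,0,0,0,0,0,0.45]]]' 30
python3 - <<'E'
from h import *
import pickle
st=r.get_state();p=r.get_image('wrist');print(np.round(st['position'],1),st['grip_width'],st['force'])
q=r.get_image('side')
pickle.dump((p,st,q),open('w5.pkl','wb'))
a=cv2.resize(p['image'][150:260,197:307],(400,400),interpolation=cv2.INTER_CUBIC)
b=cv2.resize(q['image'][135:175,185:225],(400,400),interpolation=cv2.INTER_CUBIC)
cv2.imwrite('pics/c5.png',np.hstack([a,b]))
E
```

```text
time: 6.8
position: [445.1, 169.8, 48.8]
orientation: [[-1.0, -0.005, -0.0], [-0.005, 1.0, -0.0], [0.0, -0.0, -1.0]]
force: [0.5, -0.5, -0.9]
grip_width: 42.4
[445.1 169.8  48.8] 42.43976012779209 [ 0.51917352 -0.49010169 -0.88469852]
```

View pics/c5.png

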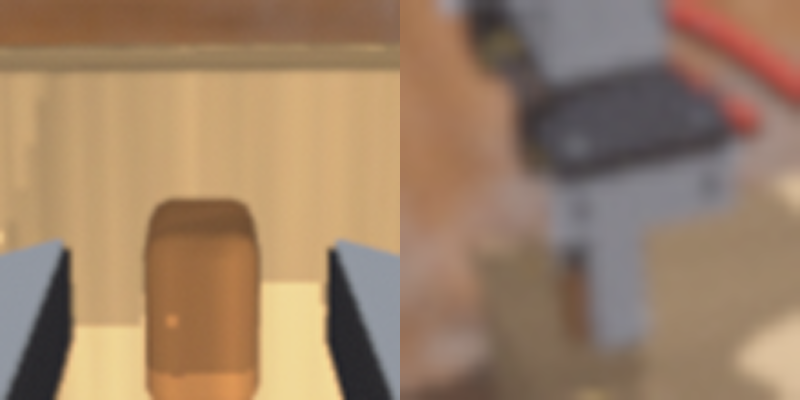

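```bash
python3 -m pendant '[[[0,0,0,0,0,3,0.45],[0,0,0,0,0,3,0.45],[0,0,0,0,0,0,0.45]]]'; python3 -m pendant '[[[0,0,0,0,0,2,0.45],[0,0,0,0,0,0,0.45]]]'
```

```text
time: 7.2
position: [445.0, 169.7, 42.4]
orientation: [[-1.0, -0.005, -0.001], [-0.005, 1.0, -0.0], [0.001, -0.0, -1.0]]
force: [-0.1, -0.7, 0.7]
grip_width: 42.3
time: 7.4
position: [445.1, 169.8, 40.7]
orientation: [[-1.0, -0.005, -0.0], [-0.005, 1.0, -0.0], [0.0, -0.0, -1.0]]
force: [-1.1, 0.3, -0.5]
grip_width: 42.2
```

```bash
python3 -m pendant '[[[0,0,0,0,0,2,0.45],[0,0,0,0,0,0,0.45]]]'; python3 - <<'E'
from h import *
import pickle
st=r.get_state()
q=r.get_image('side')
b=cv2.resize(q['image'][135:175,185:225],(500,500),interpolation=cv2.INTER_CUBIC)
cv2.imwrite('pics/c6.png',b)
E
```

```text
time: 7.6
position: [445.4, 169.9, 39.6]
orientation: [[-1.0, -0.005, 0.0], [-0.005, 1.0, 0.0], [-0.0, 0.0, -1.0]]
force: [-4.9, -2.1, 20.1]
grip_width: 42.4
```

View pics/c6.png

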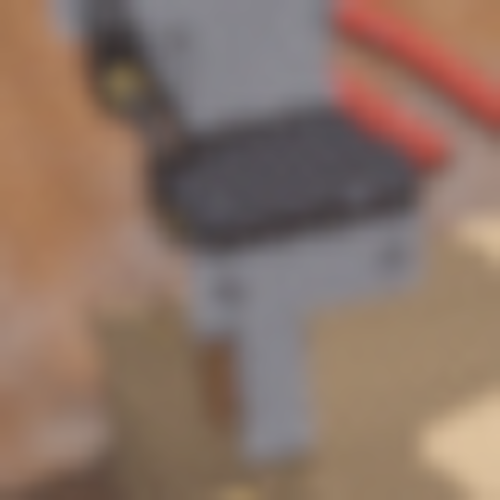

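```bash
python3 -m pendant '[[[0,0,0,0,0,-5,0.45],[0,0,0,0,0,0,0],[0,0,0,0,0,0,0],[0,0,0,0,0,0,0],[0,0,0,0,0,0,0],[0,0,0,0,0,0,0],[0,0,0,0,0,0,0]]]' 50
```

```text
time: 8.35
position: [445.1, 169.8, 43.8]
orientation: [[-1.0, -0.005, -0.0], [-0.005, 1.0, -0.0], [0.0, -0.0, -1.0]]
force: [-0.1, 0.6, -0.9]
grip_width: 17.9
```

```bash
python3 -m pendant '[[[0,0.5,0,0,0,-1.8,0],[0,1.5,0,0,0,-5.3,0],[0,2.5,0,0.1,0,-8.8,0],[0,2.5,0,0.1,0,-8.8,0],[0,0,0,0,0,0,0],[0,0,0,0,0,0,0]]]' 50
```

```text
time: 8.95
position: [446.1, 169.6, 68.2]
orientation: [[-0.993, -0.005, -0.121], [-0.005, 1.0, -0.001], [0.121, -0.0, -0.993]]
force: [0.1, -0.0, -0.1]
grip_width: 17.6
```

```bash
python3 -m pendant '[[[0,2.7,0,0.1,0,-9.5,0],[0,2.7,0,0.1,0,-9.5,0],[0,2.7,0,0.1,0,-9.5,0],[0,0,0,0,0,0,0],[0,0,0,0,0,0,0]]]' 50
python3 - <<'E'
from h import *
import pickle
st=r.get_state()
q=r.get_image('side')
b=cv2.resize(q['image'][100:200,160:290],None,fx=6,fy=6,interpolation=cv2.INTER_CUBIC)
cv2.imwrite('pics/c7.png',b)
E
```

```text
time: 9.45
position: [450.2, 169.7, 95.9]
orientation: [[-0.966, -0.005, -0.259], [-0.005, 1.0, -0.002], [0.259, -0.0, -0.966]]
force: [0.7, 0.6, -1.4]
grip_width: 17.4
```

View pics/c7.png

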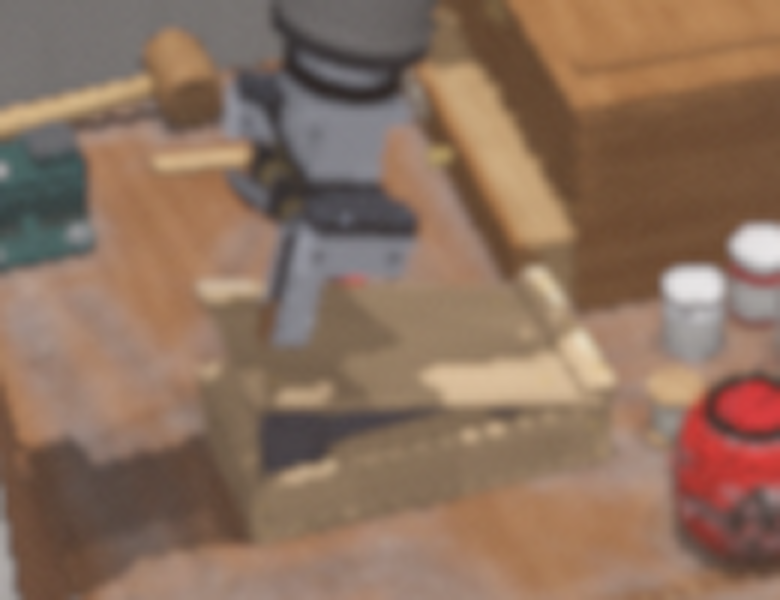

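```bash
python3 -m pendant '[[[0,0,0,5,0,0.8,0],[0,0,0,9.9,0,1.6,0],[0,0,0,9.9,0,1.6,0],[0,0,0,5,0,0.3,0],[0,0,0,0,0,0,0]]]' 55
python3 - <<'E'
from h import *
q=r.get_image('side')
b=cv2.resize(q['image'][100:200,160:290],None,fx=6,fy=6,interpolation=cv2.INTER_CUBIC)
cv2.imwrite('pics/c8.png',b)
E
```

```text
time: 10.0
position: [419.9, 169.9, 100.6]
orientation: [[-0.966, -0.006, -0.26], [-0.006, 1.0, -0.001], [0.26, 0.0, -0.966]]
force: [0.2, -0.1, -1.0]
grip_width: 17.6
```

View pics/c8.png

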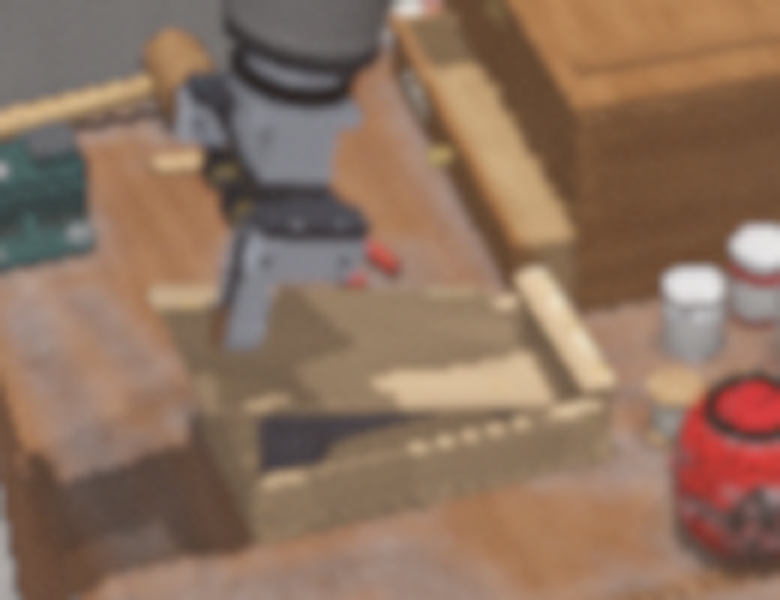

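```bash
python3 -m pendant '[[[0,0,0,2.6,0,-9.6,0],[0,0,0,5.2,0,-19.3,0],[0,0,0,5.2,0,-19.3,0],[0,0,0,5.2,0,-19.3,0],[0,-3,0,2,0,-8,0],[0,-4,0,0,0,0,0],[0,-4,0,0,0,0,0],[0,-4,0,0,0,0,0],[0,0,0,-1,-10,0,0],[0,0,0,-3,-28,0,0],[0,0,0,-4,-38,0,0],[0,0,0,-4,-38,0,0],[0,0,0,-4,-38,0,0],[0,0,2,-4,-38,0,0],[0,0,2,-3,-28,0,0],[0,0,2,-1,-10,0,0],[0,0,2,0,0,0,0],[0,0,0,0,0,0,0],[0,0,0,0,0,0,0]]]' 55
python3 - <<'E'
from h import *
import pickle
q=r.get_image('side')
cv2.imwrite('pics/s9.png',q['image'])
st=r.get_state();p=r.get_image('wrist');cv2.imwrite('pics/w9.png',p['image'])
print(np.round(st['position'],1),st['joint_pos'])
pickle.dump((p,st,q),open('w9.pkl','wb'))
E
```

```text
time: 11.95
position: [444.5, -58.0, 178.6]
orientation: [[-0.991, 0.133, -0.002], [0.133, 0.991, 0.0], [0.002, -0.0, -1.0]]
force: [0.3, 0.2, -0.8]
grip_width: 17.5
[444.5 -57.9 178.5] [-27.50378149   2.91552685  27.99321495 121.73272933  -1.65411739
  55.81997575  83.77835918]
```

View pics/s9.png

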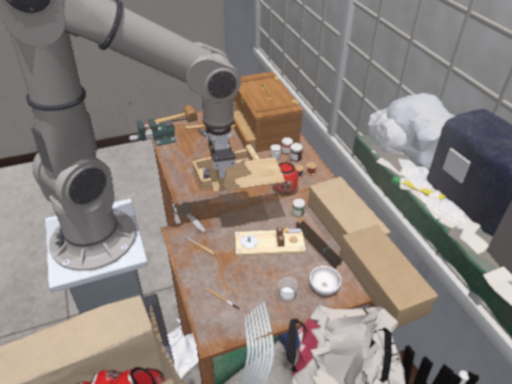

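View pics/w9.png

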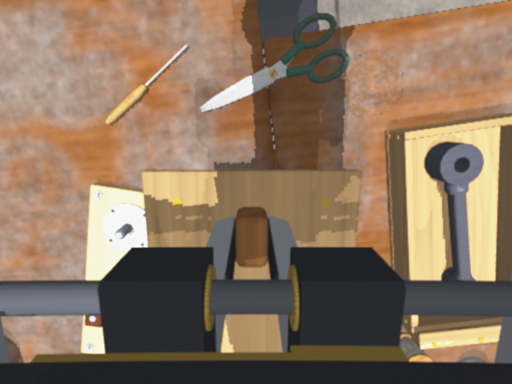

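```bash
python3 -m pendant '[[[0,0,0,0,0,15,0],[0,0,0,0,0,30,0],[0,0,0,0,0,35,0],[0,0,0,0,0,35,0],[0,0,0,0,0,28,0],[0,0,0,0,0,14,0],[0,0,0,0,0,8,0],[0,0,0,0,0,0,0],[0,0,0,0,0,0,0]]]' 55
python3 - <<'E'
from h import *
import pickle
q=r.get_image('side')
cv2.imwrite('pics/s10.png',cv2.resize(q['image'][140:270,170:320],None,fx=5,fy=4.6,interpolation=cv2.INTER_CUBIC))
st=r.get_state();p=r.get_image('wrist');cv2.imwrite('pics/w10.png',p['image'])
print(np.round(st['position'],1),st['force'],st['moment'])
pickle.dump((p,st,q),open('w10.pkl','wb'))
E
```

```text
time: 12.95
position: [444.5, -58.2, 14.0]
orientation: [[-0.991, 0.134, -0.001], [0.134, 0.991, 0.0], [0.001, -0.0, -1.0]]
force: [-1.0, 0.0, -0.8]
grip_width: 17.6
[444.7 -58.2  14.2] [-0.39675804  0.3551813  -0.82285381] [ 0.0307605   0.04304939 -0.00975119]
```

View pics/s10.png

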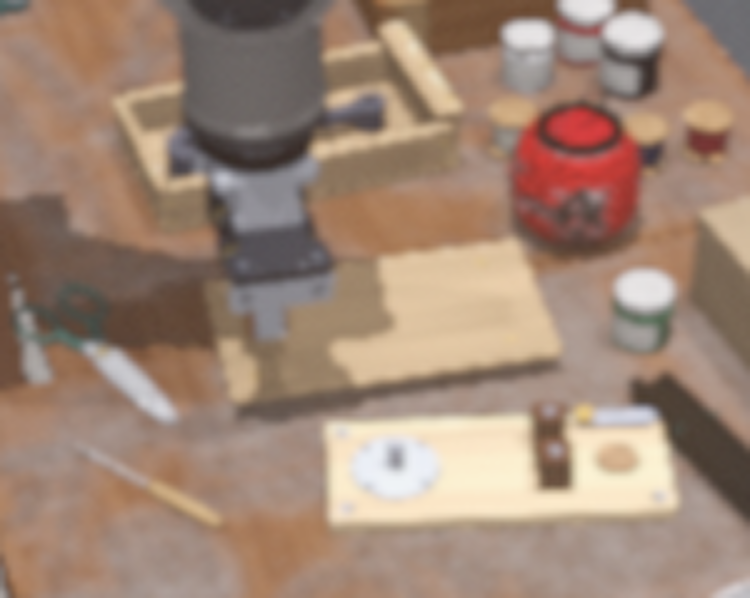

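View pics/w10.png

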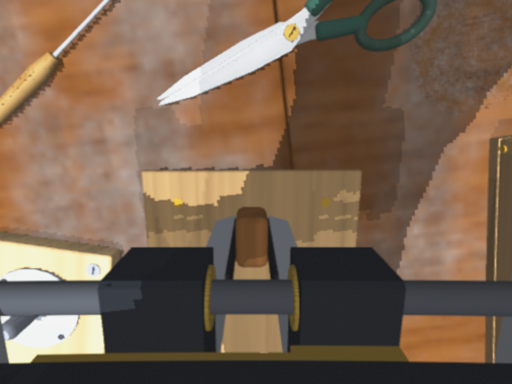

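```bash
python3 -m pendant '[[[0,0,0,0,0,5,0],[0,0,0,0,0,4,0],[0,0,0,0,0,2,0],[0,0,0,0,0,0,0]]]' 55; python3 -m pendant '[[[0,0,0,0,0,2,0],[0,0,0,0,0,0,0]]]' 55
```

```text
time: 13.45
position: [443.8, -58.3, 2.1]
orientation: [[-0.991, 0.134, -0.002], [0.134, 0.991, -0.0], [0.002, -0.0, -1.0]]
force: [-0.6, -0.0, -0.2]
grip_width: 17.7
time: 13.65
position: [444.0, -58.3, 0.3]
orientation: [[-0.991, 0.134, -0.002], [0.134, 0.991, -0.0], [0.002, -0.0, -1.0]]
force: [1.1, 0.2, -1.3]
grip_width: 17.3
```

```bash
python3 -m pendant '[[[0,0,0,0,0,1.5,0],[0,0,0,0,0,0,0]]]' 55
```

```text
time: 13.85
position: [444.1, -58.3, -0.4]
orientation: [[-0.991, 0.134, -0.002], [0.134, 0.991, 0.001], [0.002, 0.0, -1.0]]
force: [-7.8, 0.1, 27.1]
grip_width: 17.3
```

```bash
python3 -m pendant '[[[0,0,0,0,0,-0.9,0],[0,0,0,0,0,0,0.45],[0,0,0,0,0,0,0.45],[0,0,0,0,0,0,0.45],[0,0,0,0,0,0,0.45],[0,0,0,0,0,-15,0.45],[0,0,-2,0,0,-40,0.45],[0,0,-2,0,0,-45,0.45],[0,0,-2,0,0,-45,0.7],[0,0,-2,0,0,-40,0.7],[0,0,0,-3,20,0,0.7],[0,0,0,-8,46,0,0.7],[0,0,0,-8,46,0,0.7],[0,0,0,-8,46,0,0.7],[0,0,0,-8,46,0,0.7],[0,0,0,-3,20,0,0.7],[0,0,0,0,0,0,0.7],[0,0,0,0,0,0,0.7]]]' 55
python3 - <<'E'
from h import *
import pickle
q=r.get_image('top')
cv2.imwrite('pics/t11.png',cv2.resize(q['image'][140:290,170:370],None,fx=4,fy=4,interpolation=cv2.INTER_CUBIC))
st=r.get_state();p=r.get_image('wrist');cv2.imwrite('pics/w11.png',p['image'])
print(np.round(st['position'],1))
pickle.dump((p,st,q),open('w11.pkl','wb'))
for n in ['boss_bore','eye_foot','balance_point','lantern_bracket','box_rear']:
    print(n,[(np.round(d['point'],1).tolist(),round(d['p'],2), np.round(atz(p,d['point'],{'balance_point':29,'box_rear':50}.get(n,8),st),1).tolist()) for d in r.tip_of(p,n)[:2]])
E
```

```text
time: 15.65
position: [481.0, 165.6, 184.4]
orientation: [[-1.0, -0.006, -0.002], [-0.006, 1.0, -0.001], [0.002, -0.001, -1.0]]
force: [-0.1, -1.3, 0.2]
grip_width: 65.7
[481.  164.9 184.5]
boss_bore [([256.1, 156.5], 0.92, [458.5, 170.2, 8.0])]
eye_foot [([257.9, 267.9], 0.61, [602.8, 173.7, 8.0]), ([255.9, 315.6], 0.55, [672.1, 171.6, 8.0])]
balance_point [([254.0, 191.2], 0.78, [496.1, 167.8, 29.0])]
lantern_bracket [([253.3, 156.5], 0.6, [458.6, 166.9, 8.0]), ([254.0, 192.6], 0.38, [502.7, 168.0, 8.0])]
box_rear [([255.6, 317.9], 0.77, [646.2, 170.5, 50.0])]
```

View pics/w11.png

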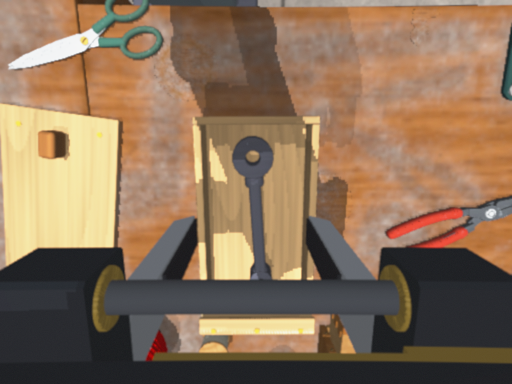

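View pics/t11.png

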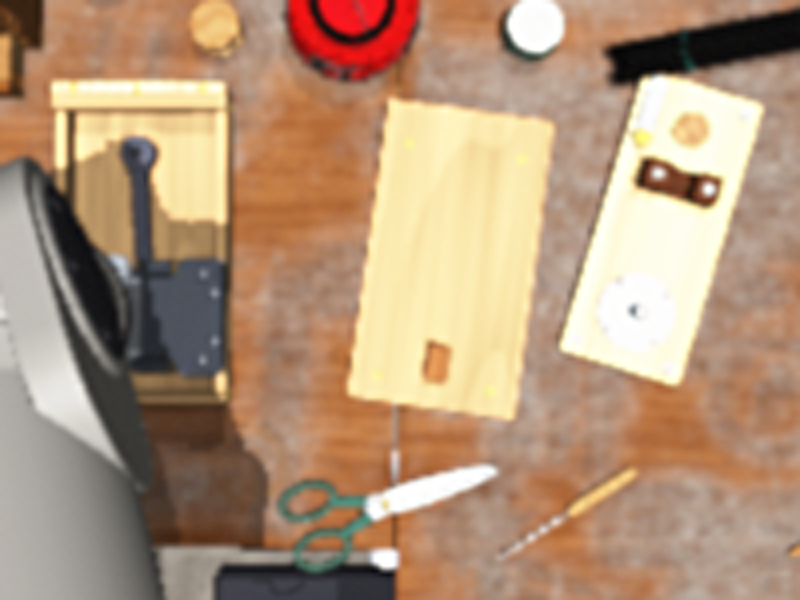

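```bash
python3 - <<'E'
from h import *
import pickle
p,st,q=pickle.load(open('w11.pkl','rb'))
cv2.imwrite('pics/w11z.png',cv2.resize(p['image'][110:300,190:330],None,fx=5.6,fy=3.1,interpolation=cv2.INTER_CUBIC))
E
```

```text
(no output)
```

View pics/w11z.png

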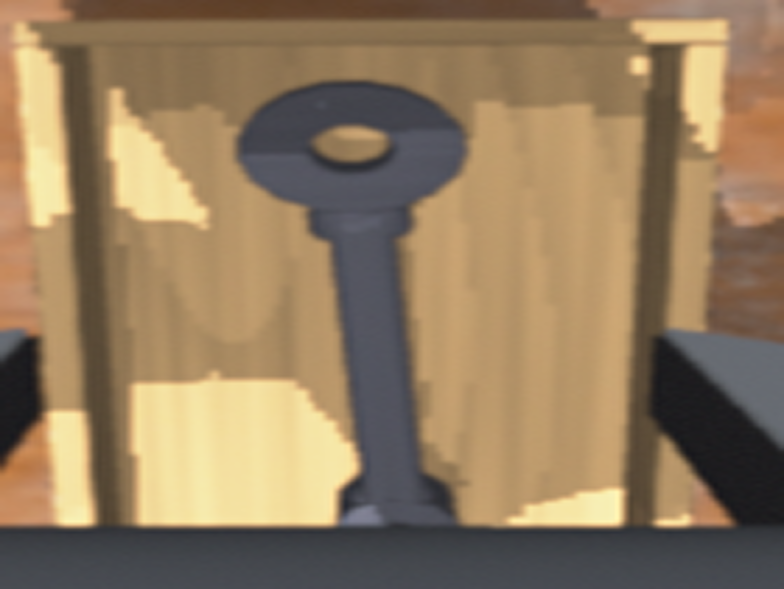

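```bash
python3 - <<'E'
from h import *
import pickle
p,st,q=pickle.load(open('w11.pkl','rb'))
g=lambda c:(190+c[0]/5.6,110+c[1]/3.1)
B=atz(p,g((351,142)),42,st); print('boss',B.round(1))
L=[atz(p,g(c),37,st) for c in [(338,250),(405,250),(355,400),(415,400),(363,470),(418,470)]]
m=[(L[i]+L[i+1])/2 for i in (0,2,4)]
print(np.round(L,1).tolist()); print(np.round(m,1).tolist())
for a,b in [(m[0],m[2]),(B,m[2]),(B,m[1])]: print(np.degrees(np.arctan2(b[1]-a[1],b[0]-a[0])))
E=atz(q,(204.5,178),38); print('eye top cam',E.round(1),np.degrees(np.arctan2(E[1]-B[1],E[0]-B[0])), np.hypot(*(E-B)[:2]))
for c in [(204.5,178)]: pass
m2=atz(q,(170+142/4,140+200/4),37);print('bar pt top',m2.round(1))
E
```

```text
boss [453.9 166.   42. ]
[[493.6, 163.6, 37.0], [493.6, 177.1, 37.0], [551.6, 167.4, 37.0], [551.5, 179.9, 37.0], [580.1, 169.2, 37.0], [580.0, 180.9, 37.0]]
[[493.6, 170.3, 37.0], [551.5, 173.6, 37.0], [580.0, 175.1, 37.0]]
3.139386687350834
4.128912965081831
4.484405778771115
eye top cam [604.8 173.5  38. ] 2.8433478831501278 151.16165270200358
bar pt top [567.6 169.9  37. ]
```

```bash
python3 -m pendant '[[[0,0,-2.85,0,0,0,0.5],[0,0,0,-9.4,1.9,30,0.5],[0,0,0,-9.3,1.9,40,0.5],[0,0,0,0,0,30,0.5],[0,0,0,0,0,14,0.5],[0,0,0,0,0,0,0.5],[0,0,0,0,0,0,0.5]]]' 55
python3 - <<'E'
from h import *
import pickle
st=r.get_state();p=r.get_image('wrist')
q=r.get_image('side')
cv2.imwrite('pics/w12.png',np.hstack([cv2.resize(p['image'][110:270,190:320],(520,600),interpolation=cv2.INTER_CUBIC),cv2.resize(q['image'][120:200,190:250],(280,600))]))
print(np.round(st['position'],1),np.round(st['orientation'],3).tolist())
pickle.dump((p,st,q),open('w12.pkl','wb'))
for n in ['boss_bore','eye_foot','balance_point']:
    print(n,[(np.round(d['point'],1).tolist(),round(d['p'],2), np.round(atz(p,d['point'],{'balance_point':29,'box_rear':50}.get(n,8),st),1).tolist()) for d in r.tip_of(p,n)[:2]])
E
```

```text
time: 16.7
position: [500.0, 170.7, 71.7]
orientation: [[-0.999, -0.055, -0.001], [-0.055, 0.999, 0.0], [0.001, 0.0, -1.0]]
force: [-1.2, -0.3, -0.3]
grip_width: 47.0
[500.  170.7  71.7] [[-0.999, -0.055, -0.001], [-0.055, 0.999, 0.0], [0.001, 0.0, -1.0]]
boss_bore [([249.5, 144.6], 0.58, [454.9, 166.5, 8.0])]
eye_foot [([249.8, 306.3], 0.85, [603.5, 174.8, 8.0])]
balance_point [([249.5, 204.5], 0.97, [500.0, 169.0, 29.0])]
```

View pics/w12.png

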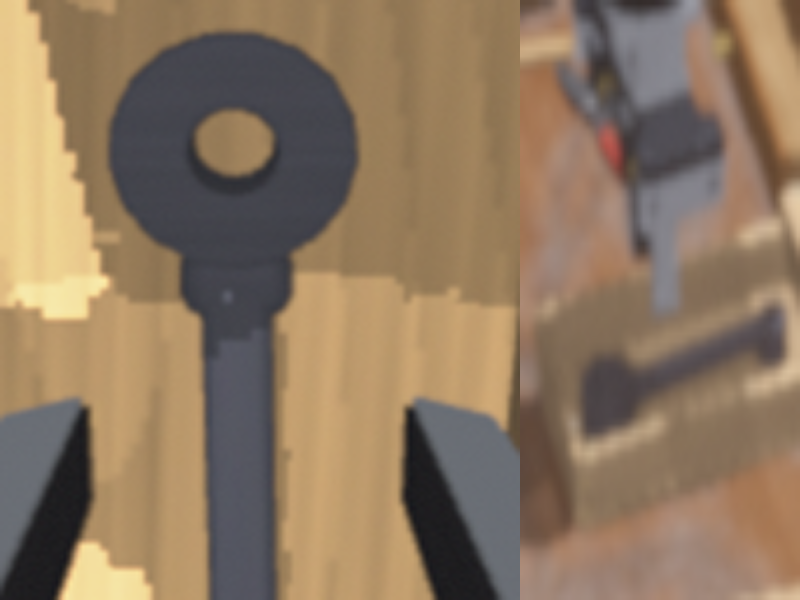

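```bash
python3 -m pendant '[[[0,0,0,0,-1.4,28,0.5],[0,0,0,0,0,24,0.5],[0,0,0,0,0,13,0.5],[0,0,0,0,0,6,0.5],[0,0,0,0,0,3,0.5],[0,0,0,0,0,0,0.5]]]' 45; python3 -m pendant '[[[0,0,0,0,0,1,0.5],[0,0,0,0,0,0,0],[0,0,0,0,0,0,0],[0,0,0,0,0,0,0],[0,0,0,0,0,0,0],[0,0,0,0,0,0,0],[0,0,0,0,0,0,0],[0,0,0,0,0,0,0]]]' 45
```

```text
time: 17.55
position: [499.7, 169.4, -2.9]
orientation: [[-0.998, -0.055, -0.001], [-0.055, 0.998, 0.0], [0.001, 0.0, -1.0]]
force: [-0.1, 0.2, 0.1]
grip_width: 47.2
time: 18.35
position: [499.4, 169.2, -4.2]
orientation: [[-0.998, -0.055, -0.002], [-0.055, 0.998, -0.0], [0.002, 0.0, -1.0]]
force: [-0.4, -1.4, 3.6]
grip_width: 13.8
```

```bash
python3 -m pendant '[[[0,0,0,0,0,-3,0],[0,0,0,0,0,-6,0],[0,0,0,0,0,-12,0],[0,0,0,0,0,-20,0],[0,0,0,0,0,-30,0],[0,0,0,0,0,-30,0],[0,0,0,0,0,-20,0],[0,0,0,0,0,-9,0],[0,0,0,0,0,0,0],[0,0,0,0,0,0,0]]]' 50
python3 - <<'E'
from h import *
import pickle
st=r.get_state();p=r.get_image('wrist')
q=r.get_image('side')
cv2.imwrite('pics/w13.png',p['image'])
cv2.imwrite('pics/s13.png',cv2.resize(q['image'][90:190,170:290],None,fx=6,fy=6,interpolation=cv2.INTER_CUBIC))
print({k:np.round(st[k],2).tolist() for k in ['position','orientation','force','moment','grip_width']})
pickle.dump((p,st,q),open('w13.pkl','wb'))
for n in ['boss_bore','eye_foot','balance_point']:
    print(n,[[(np.round(d['point'],1).tolist(),round(d['p'],2)) for d in r.tip_of(c,n)[:2]] for c in (p,q)])
E
```

```text
time: 19.35
position: [499.1, 169.2, 125.1]
orientation: [[-0.998, -0.055, -0.003], [-0.055, 0.998, -0.0], [0.003, -0.0, -1.0]]
force: [-0.2, -0.9, -6.5]
grip_width: 13.6
{'position': [499.11, 169.19, 125.08], 'orientation': [[-1.0, -0.06, -0.0], [-0.06, 1.0, -0.0], [0.0, -0.0, -1.0]], 'force': [-0.24, -0.88, -6.53], 'moment': [0.08, 0.0, -0.03], 'grip_width': 13.65}
boss_bore [[([253.2, 155.1], 0.84)], [([207.0, 149.8], 0.85)]]
eye_foot [[], [([245.3, 136.6], 0.54), ([245.8, 212.0], 0.34)]]
balance_point [[([249.5, 241.7], 0.9)], [([216.0, 143.0], 0.72)]]
```

View pics/w13.png

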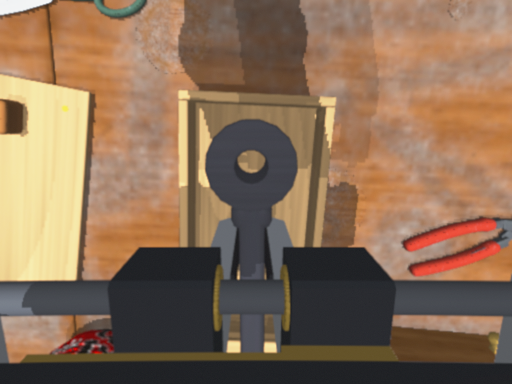

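View pics/s13.png

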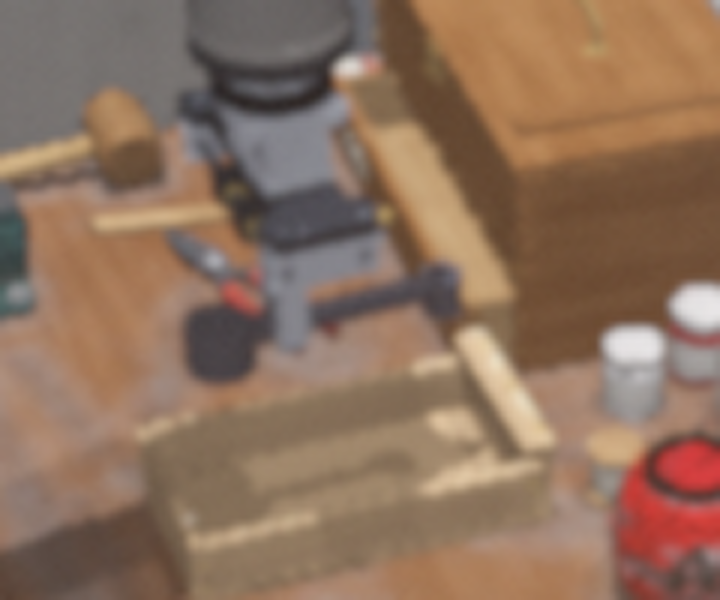

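```bash
python3 - <<'E'
from h import *
import pickle
p,st,q=pickle.load(open('w13.pkl','rb'))
z0=st['position'][2]+12.2
a=np.radians(3.2);u=np.array([np.cos(a),np.sin(a)])
bal=np.array(st['position'][:2])
for d in (44,45,46):
    b=bal-u*d; e=b+u*150
    print(d,'wrist bosstop',proj(p,(*b,z0+34),st)[0].round(1),'side boss top',proj(q,(*b,z0+34))[0].round(1),'side boss bottom',proj(q,(*b,z0))[0].round(1),'side eye foot',proj(q,(*e,z0))[0].round(1), 'eye top',proj(q,(*e,z0+30))[0].round(1))
E
```

```text
44 wrist bosstop [251.9 165.4] side boss top [206.4 142.6] side boss bottom [207. 150.] side eye foot [243.9 140.7] eye top [243.8 134.3]
45 wrist bosstop [251.9 163.3] side boss top [206.2 142.7] side boss bottom [206.8 150. ] side eye foot [243.7 140.8] eye top [243.6 134.3]
46 wrist bosstop [251.9 161.2] side boss top [205.9 142.7] side boss bottom [206.5 150.1] side eye foot [243.4 140.8] eye top [243.3 134.4]
```

```bash
python3 - <<'E'
from h import *
import pickle
p,st,_=pickle.load(open('w9.pkl','rb')); p2,st2,_=pickle.load(open('w10.pkl','rb'))
a=cv2.resize(p['image'][180:280,75:155],(400,500),interpolation=cv2.INTER_CUBIC)
b=cv2.resize(p2['image'][250:350,0:80],(400,500),interpolation=cv2.INTER_CUBIC)
cv2.imwrite('pics/pin.png',np.hstack([a,b]))
P=pickle.load(open('P0.pkl','rb'))['top']['image'];T=pickle.load(open('w11.pkl','rb'))[2]['image']
cv2.imwrite('pics/pint.png',np.hstack([cv2.resize(P[150:245,300:365],(400,585),interpolation=cv2.INTER_CUBIC),cv2.resize(T[150:245,300:365],(400,585),interpolation=cv2.INTER_CUBIC)]))
E
```

```text
(no output)
```

View pics/pin.png

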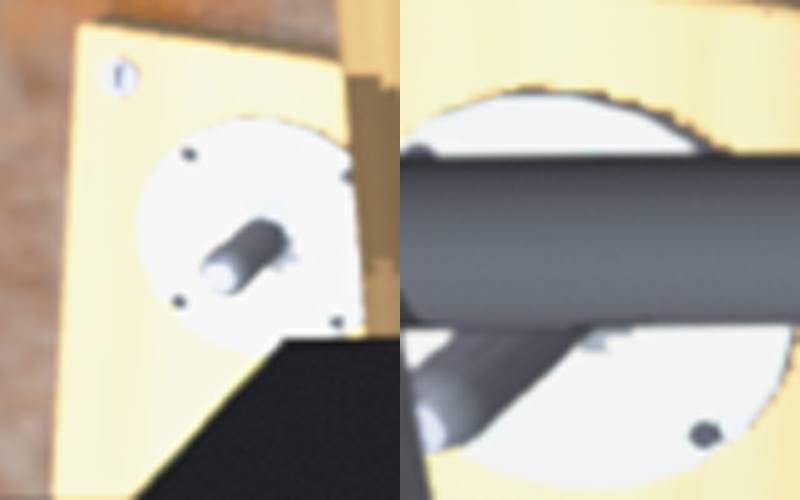

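View pics/pint.png

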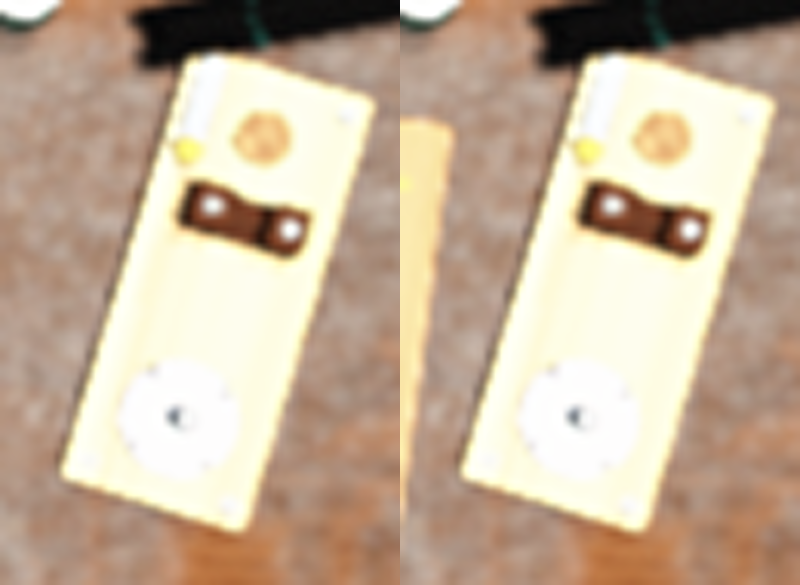

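```bash
python3 - <<'E'
from h import *
import pickle
p,st,_=pickle.load(open('w9.pkl','rb'));T=pickle.load(open('P0.pkl','rb'))['top']
s=6.154
t=lambda c:(300+c[0]/s,150+c[1]/s)
w=lambda c:(75+c[0]/5,180+c[1]/5)
print('wrist tip',atz(p,w((222,274)),45,st).round(1),'seat',[atz(p,w((250,236)),z,st).round(1).tolist() for z in (18,22)],'base',atz(p,w((262,240)),20,st).round(1))
print('top tip',atz(T,t((187,418)),45).round(1),'seat',atz(T,t((179,416)),20).round(1),'pad',atz(T,t((263,137)),19).round(1))
c=[atz(T,t(x),16) for x in [(62,475),(244,531),(374,100),(190,55)]]
print(np.round(c,1).tolist(), np.mean(c,0).round(1))
print([np.degrees(np.arctan2(*(c[j]-c[i])[[1,0]])).round(1) for i,j in [(0,3),(1,2)]],[np.degrees(np.arctan2(*(c[j]-c[i])[[1,0]])).round(1)+90 for i,j in [(0,1),(3,2)]])
o=ray(p,w((222,274)),st),ray(T,t((187,418)))
print(tri(o))
E
```

```text
wrist tip [ 484.3 -211.3   45. ] seat [[484.4, -215.9, 18.0], [483.2, -214.0, 22.0]] base [ 485.2 -212.3   20. ]
top tip [ 484.7 -214.6   45. ] seat [ 485.5 -214.9   20. ] pad [ 627.7 -257.7   19. ]
[[455.0, -156.4, 16.0], [427.7, -248.2, 16.0], [647.4, -314.7, 16.0], [670.0, -221.3, 16.0]] [ 550.  -235.1   16. ]
[np.float64(-16.8), np.float64(-16.8)] [np.float64(-16.599999999999994), np.float64(-13.599999999999994)]
(array([ 485.39585407, -214.75631507,   39.57520222]), [1.0264708161803637, 1.0264708161804503])
```

```bash
python3 -m pendant '[[[0,0,0,0,0,-10,0],[0,0,0,-0.5,-10,-15,0],[0,0,0,-0.5,-25,0,0],[0,0,0,-0.5,-38,0,0],[0,0,0,-0.5,-38,0,0],[0,0,0,-0.5,-38,0,0],[0,0,0,-0.5,-38,0,0],[0,0,0,-0.5,-38,0,0],[0,0,0,-0.5,-38,0,0],[0,0,0,-0.5,-25,0,0],[0,0,0,0,-12,0,0],[0,0,2,0,0,0,0],[0,0,4,0,0,0,0],[0,0,4,0,0,0,0],[0,0,4,0,0,0,0],[0,0,4,0,0,0,0],[0,0,1.9,0,0,0,0],[0,0,0,0,0,0,0],[0,0,0,0,0,0,0]]]' 50
python3 - <<'E'
from h import *
import pickle
st=r.get_state();p=r.get_image('wrist')
q=r.get_image('side')
cv2.imwrite('pics/w14.png',p['image'])
cv2.imwrite('pics/s14.png',cv2.resize(q['image'][140:290,180:340],None,fx=5,fy=4,interpolation=cv2.INTER_CUBIC))
print({k:np.round(st[k],3).tolist() for k in ['position','orientation','force','moment','grip_width','joint_pos']})
pickle.dump((p,st,q),open('w14.pkl','wb'))
for n in ['boss_bore','jig_pin','jig_pad']:
    print(n,[[(np.round(d['point'],1).tolist(),round(d['p'],2)) for d in r.tip_of(c,n)[:2]] for c in (p,q)])
E
```

```text
time: 21.65
position: [520.8, -129.4, 151.0]
orientation: [[-0.958, 0.286, -0.002], [0.286, 0.958, 0.0], [0.002, -0.0, -1.0]]
force: [0.0, 0.0, -5.1]
grip_width: 13.7
{'position': [520.779, -129.439, 150.951], 'orientation': [[-0.958, 0.286, -0.002], [0.286, 0.958, 0.0], [0.002, -0.0, -1.0]], 'force': [0.019, 0.036, -5.136], 'moment': [0.047, 0.01, -0.027], 'grip_width': 13.682, 'joint_pos': [-19.219, 15.241, 31.251, 113.403, -9.703, 53.971, 90.24]}
boss_bore [[([254.6, 158.3], 0.72), ([251.3, 161.8], 0.19)], [([289.6, 238.2], 0.7), ([236.2, 191.1], 0.62)]]
jig_pin [[([158.4, 175.0], 0.88), ([296.0, 87.1], 0.66)], [([252.7, 238.1], 0.93), ([236.1, 189.7], 0.38)]]
jig_pad [[], [([290.6, 241.5], 0.64)]]
```

View pics/w14.png

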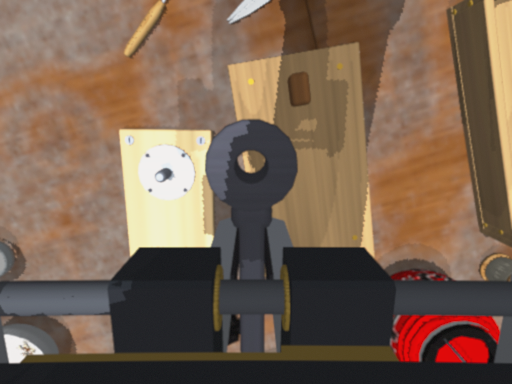

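View pics/s14.png

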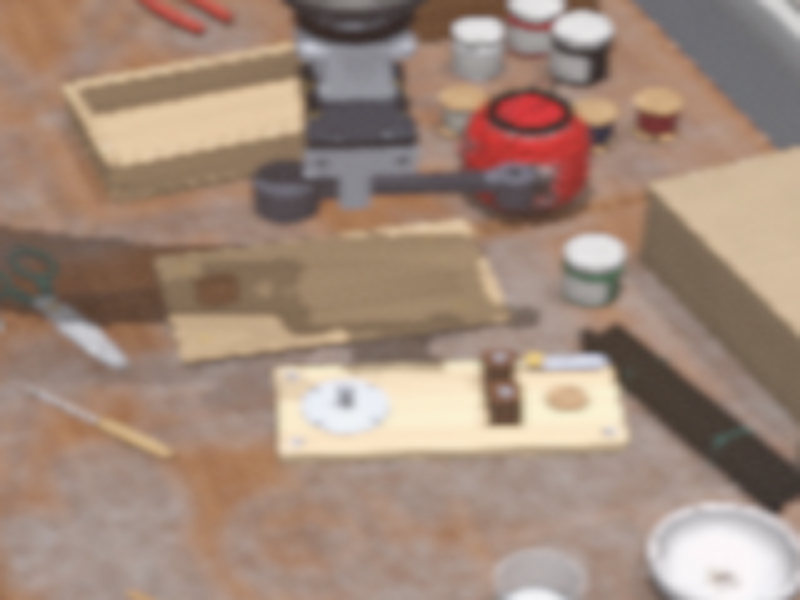

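```bash
python3 - <<'E'
from h import *
import pickle
p,st,_=pickle.load(open('w14.pkl','rb'))
cv2.imwrite('pics/pin2.png',np.hstack([cv2.resize(p['image'][120:250,110:230],(480,520),interpolation=cv2.INTER_CUBIC),cv2.resize(p['image'][140:185,235:265],(300,520),interpolation=cv2.INTER_CUBIC)]))
E
```

```text
(no output)
```

View pics/pin2.png

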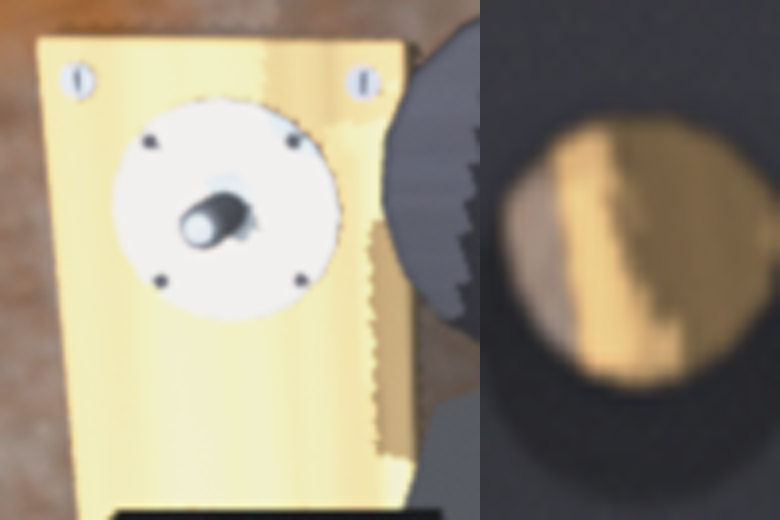

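```bash
python3 - <<'E'
from h import *
import pickle
p,st,q=pickle.load(open('w14.pkl','rb'))
Ro=np.array(st['orientation']);to=np.array(st['position'])
th=np.linspace(0,2*np.pi,60)
for d in (43,44,45,46):
  for tilt in (0,):
    row=[]
    for zt in (-12.2-34,-12.2):
        C=np.c_[d+8*np.cos(th),8*np.sin(th),np.full(60,zt)]
        x=proj(p,(Ro@C.T).T+to,st); row+= [x.min(0).round(1).tolist(),x.max(0).round(1).tolist()]
    C=np.c_[d+23*np.cos(th),23*np.sin(th),np.full(60,-46.2)]
    x=proj(p,(Ro@C.T).T+to,st); row+=['out',x.min(0).round(1).tolist(),x.max(0).round(1).tolist()]
    print(d,row)
g=lambda c:(110+c[0]/4,120+c[1]/4)
tip=atz(p,g((199,230)),45,st);print('tip',tip.round(1))
for z in (17,20,22): print('seat',z,atz(p,g((226,211)),z,st).round(1))
L=[atz(p,g(c),16,st) for c in [(38,38),(408,40),(78,505)]];print(np.round(L,1).tolist())
print('yaw',np.degrees(np.arctan2(*(L[1]-L[0])[[1,0]]))-90,np.degrees(np.arctan2(*(L[2]-L[0])[[1,0]])))
E
python3 - <<'E'
import cv2
im=cv2.imread('pics/w14.png')[110:220,195:305]
cv2.imwrite('pics/boss.png',cv2.convertScaleAbs(cv2.resize(im,(550,550),interpolation=cv2.INTER_CUBIC),alpha=2))
E
```

```text
43 [[235.1, 150.8], [268.4, 183.8], [238.0, 144.9], [265.3, 172.2], 'out', [203.9, 118.2], [299.7, 213.4]]
44 [[235.1, 148.7], [268.5, 181.8], [238.0, 143.2], [265.3, 170.5], 'out', [203.8, 116.0], [299.8, 211.4]]
45 [[235.1, 146.5], [268.5, 179.8], [238.0, 141.4], [265.4, 168.8], 'out', [203.7, 113.7], [299.9, 209.5]]
46 [[235.1, 144.4], [268.5, 177.8], [238.0, 139.7], [265.4, 167.1], 'out', [203.6, 111.5], [300.0, 207.6]]
tip [ 485.6 -212.5   45. ]
seat 17 [ 485.4 -213.3   17. ]
seat 20 [ 485.2 -212.4   20. ]
seat 22 [ 485.  -211.7   22. ]
[[429.3, -244.2, 16.0], [456.8, -153.0, 16.0], [552.5, -282.2, 16.0]]
yaw -16.77452123889192 -17.184114176560886
```

View pics/boss.png

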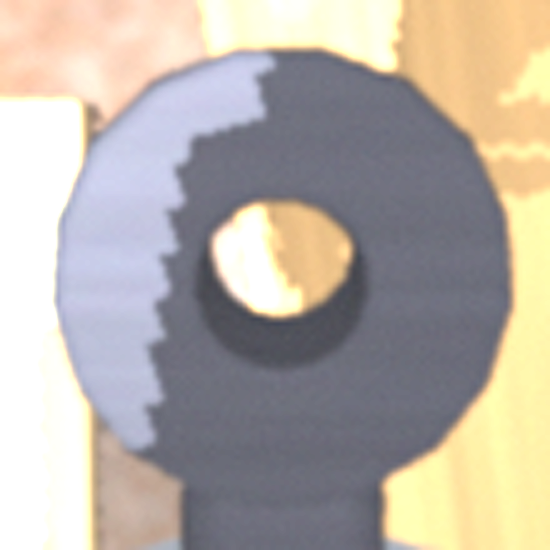

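```bash
python3 - <<'E'
from h import *
import pickle
p,st,q=pickle.load(open('w12.pkl','rb'))
im=p['image'][120:180,225:275]
cv2.imwrite('pics/boss12.png',cv2.convertScaleAbs(cv2.resize(im,(500,600),interpolation=cv2.INTER_CUBIC),alpha=2))
Ro=np.array(st['orientation']);to=np.array(st['position']);print(to)
th=np.linspace(0,2*np.pi,60)
for d in (44,45,46,47):
    row=[]
    for zt in (to[2]-42,to[2]-8):
        C=np.c_[d+8*np.cos(th),8*np.sin(th),np.full(60,zt)]
        x=proj(p,(Ro@C.T).T+to,st); row+= [x.min(0).round(1).tolist(),x.max(0).round(1).tolist()]
    print(d,row)
E
```

```text
[499.95529257 170.7407824   71.71534197]
44 [[240.6, 138.8], [262.9, 161.2], [241.9, 136.2], [261.4, 155.8]]
45 [[240.6, 137.3], [262.9, 159.8], [241.9, 134.9], [261.4, 154.6]]
46 [[240.5, 135.9], [262.9, 158.5], [241.9, 133.7], [261.4, 153.3]]
47 [[240.5, 134.5], [262.9, 157.1], [241.9, 132.4], [261.4, 152.1]]
```

View pics/boss12.png

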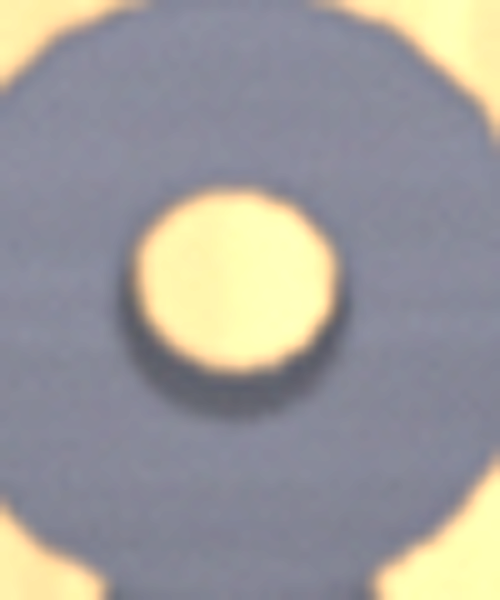

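```bash
python3 -m pendant '[[[0,0,0.2,-3.8,-10.4,0,0],[0,0,0,-7,-20,0,0],[0,0,0,-7,-20,0,0],[0,0,0,-7,-20,0,0],[0,0,0,-7,-20,10,0],[0,0,0,0,0,20,0],[0,0,0,0,0,20,0],[0,0,0,0,0,16,0],[0,0,0,0,0,0,0],[0,0,0,0,0,0,0],[0,0,0,0,0,0,0]]]' 50
cat > look.py <<'E'
from h import *
import pickle,sys
n=sys.argv[1]
st=r.get_state();p=r.get_image('wrist')
q=r.get_image('side')
a=cv2.convertScaleAbs(cv2.resize(p['image'][135:190,225:275],(500,550),interpolation=cv2.INTER_CUBIC),alpha=1.5)
cv2.imwrite(f'pics/w{n}.png',a)
cv2.imwrite(f'pics/s{n}.png',cv2.resize(q['image'][180:280,220:340],None,fx=6,fy=6,interpolation=cv2.INTER_CUBIC))
print({k:np.round(st[k],3).tolist() for k in ['time','position','orientation','force','moment','grip_width']})
pickle.dump((p,st,q),open(f'w{n}.pkl','wb'))
E
python3 look.py 15
```

```text
time: 23.15
position: [525.2, -226.3, 85.6]
orientation: [[-0.956, 0.292, -0.001], [0.292, 0.956, -0.0], [0.0, -0.001, -1.0]]
force: [0.1, 0.2, -5.7]
grip_width: 13.6
{'time': 23.15, 'position': [525.154, -226.31, 85.635], 'orientation': [[-0.956, 0.292, -0.001], [0.292, 0.956, -0.0], [0.0, -0.001, -1.0]], 'force': [0.107, 0.199, -5.733], 'moment': [0.016, -0.005, 0.031], 'grip_width': 13.62}
```

View pics/w15.png

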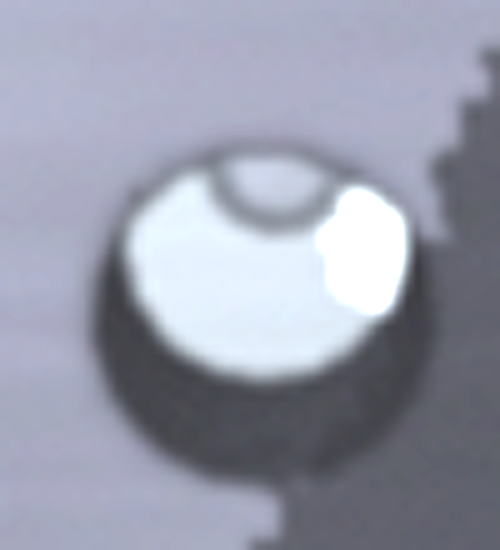

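View pics/s15.png

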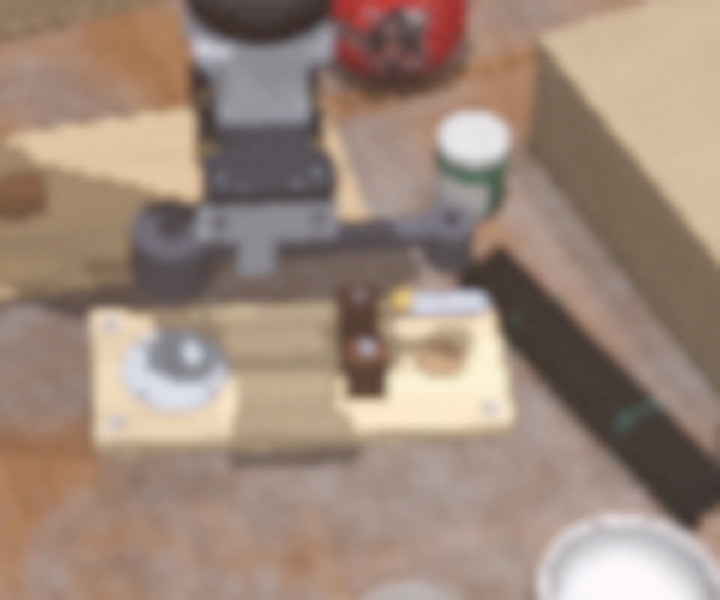

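```bash
cat > al.py <<'E'
from h import *
import pickle,sys
from scipy.optimize import brentq
def run(n,botmax,botl,botr,pinmax,pinl,pinr,rp=6,y0=135,x0=225,s=10):
    p,st,q=pickle.load(open(f'w{n}.pkl','rb'))
    Ro=np.array(st['orientation']);to=np.array(st['position'])
    th=np.linspace(0,2*np.pi,200)
    def ell(dx,dy,rad,z):
        C=np.c_[dx+rad*np.cos(th),dy+rad*np.sin(th),np.full(200,z)]
        x=proj(p,(Ro@C.T).T+to,st);return x.min(0),x.max(0)
    f=lambda px:x0+px/s
    g=lambda px:y0+px/s
    zb=-12.2; zp=to[2]-45
    out=[]
    for rad,z,m,l,rr in [(8,zb,botmax,botl,botr),(rp,zp,pinmax,pinl,pinr)]:
        d=brentq(lambda d:ell(d,0,rad,z)[1][1]-g(m),20,70)
        e=brentq(lambda e:np.mean([ell(d,e,rad,z)[i][0] for i in (0,1)])-f((l+rr)/2),-20,20)
        lo,hi=ell(d,e,rad,z); out.append((d,e)); print('d %.2f e %.2f width pred %.1f obs %.1f'%(d,e,hi[0]-lo[0],(rr-l)/s))
    print('boss must move tool dx %.2f dy %.2f'%(out[1][0]-out[0][0],out[1][1]-out[0][1]), 'depth gap',zp-zb)
if __name__=='__main__': run(sys.argv[1],*map(float,sys.argv[2:]))
E
python3 al.py 15 380 127 410 230 207 343
```

```text
d 42.51 e 0.10 width pred 27.3 obs 28.3
d 42.92 e 0.70 width pred 16.0 obs 13.6
boss must move tool dx 0.41 dy 0.60 depth gap 52.835469934603225
```

```bash
python3 -m pendant '[[[0,0,0,0.8,0.6,8,0],[0,0,0,0,0,10,0],[0,0,0,0,0,10,0],[0,0,0,0,0,5,0],[0,0,0,0,0,0,0],[0,0,0,0,0,0,0],[0,0,0,0,0,0,0]]]' 50
python3 look.py 16
```

```text
time: 23.95
position: [524.2, -225.1, 51.9]
orientation: [[-0.957, 0.292, -0.001], [0.292, 0.957, -0.0], [0.001, -0.001, -1.0]]
force: [0.3, 0.4, -5.4]
grip_width: 13.7
{'time': 23.95, 'position': [524.162, -225.082, 51.935], 'orientation': [[-0.957, 0.292, -0.001], [0.292, 0.957, -0.0], [0.001, -0.001, -1.0]], 'force': [0.323, 0.445, -5.432], 'moment': [0.01, 0.026, 0.031], 'grip_width': 13.737}
```

View pics/w16.png

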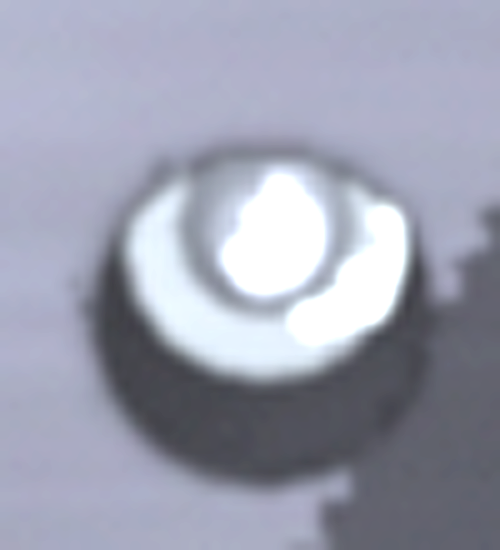

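View pics/s16.png

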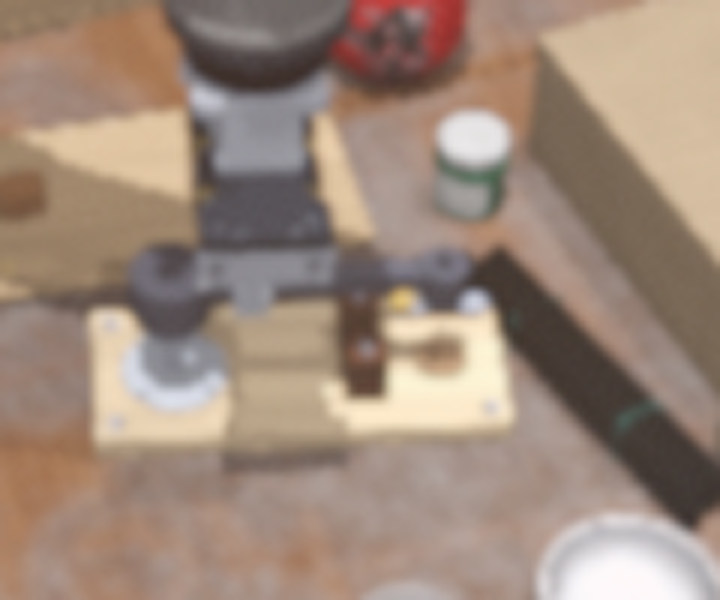

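```bash
python3 al.py 16 380 127 408 312 182 352; python3 al.py 16 380 127 408 312 182 352 5.5
```

```text
d 42.51 e 0.04 width pred 27.3 obs 28.1
d 41.71 e 0.05 width pred 18.6 obs 17.0
boss must move tool dx -0.80 dy 0.00 depth gap 19.134655917020897
d 42.51 e 0.04 width pred 27.3 obs 28.1
d 41.21 e 0.05 width pred 17.0 obs 17.0
boss must move tool dx -1.30 dy 0.00 depth gap 19.134655917020897
```

```bash
python3 -m pendant '[[[0,0,0,-0.6,0,-0.8,0],[0,0,0,0,0,0,0],[0,0,0,0,0,0,0],[0,0,0,0,0,0,0]]]' 50
python3 look.py 17; python3 - <<'E'
from h import *
import pickle
q=r.get_image('top'); pickle.dump(q,open('t17.pkl','wb'))
cv2.imwrite('pics/t17.png',cv2.resize(q['image'][140:250,220:380],None,fx=5,fy=5,interpolation=cv2.INTER_CUBIC))
p,st,s=pickle.load(open('w17.pkl','rb'))
for n in ['boss_bore','eye_foot','jig_pin','jig_pad','balance_point']:
    print(n,[[(np.round(d['point'],1).tolist(),round(d['p'],2)) for d in r.tip_of(c,n)[:2]] for c in (s,q)])
E
```

```text
time: 24.45
position: [524.6, -225.1, 52.5]
orientation: [[-0.957, 0.292, -0.002], [0.292, 0.957, -0.0], [0.002, -0.001, -1.0]]
force: [-1.1, 0.1, -6.1]
grip_width: 13.6
{'time': 24.45, 'position': [524.585, -225.088, 52.522], 'orientation': [[-0.957, 0.292, -0.002], [0.292, 0.957, -0.0], [0.002, -0.001, -1.0]], 'force': [-1.089, 0.126, -6.066], 'moment': [0.015, 0.021, 0.013], 'grip_width': 13.572}
boss_bore [[([247.9, 229.3], 0.9)], [([333.0, 216.9], 0.5)]]
eye_foot [[([293.3, 229.4], 0.59)], [([348.5, 171.2], 0.52), ([332.6, 218.3], 0.21)]]
jig_pin [[([248.9, 238.2], 0.72), ([225.9, 174.7], 0.23)], [([330.3, 218.2], 0.87)]]
jig_pad [[([291.8, 242.1], 0.81)], [([339.9, 172.7], 0.86)]]
balance_point [[([263.8, 227.2], 0.91)], [([279.8, 205.5], 0.53), ([291.9, 165.8], 0.49)]]
```

View pics/t17.png

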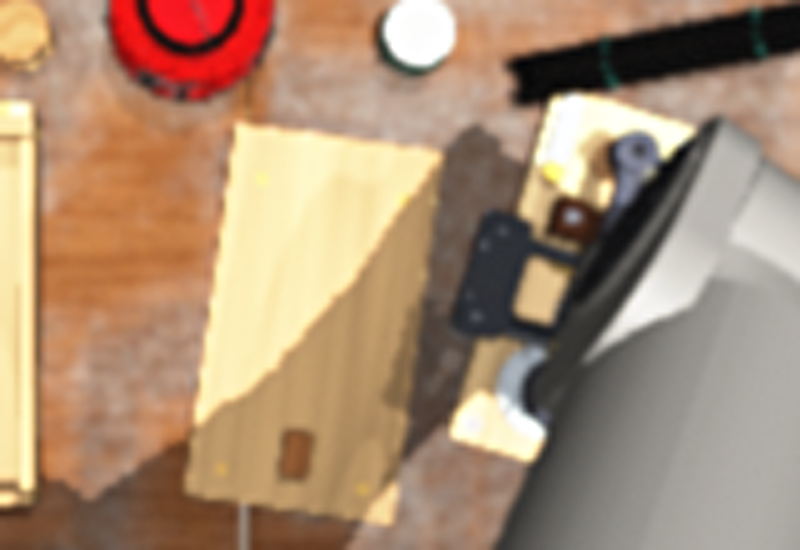

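View pics/s17.png

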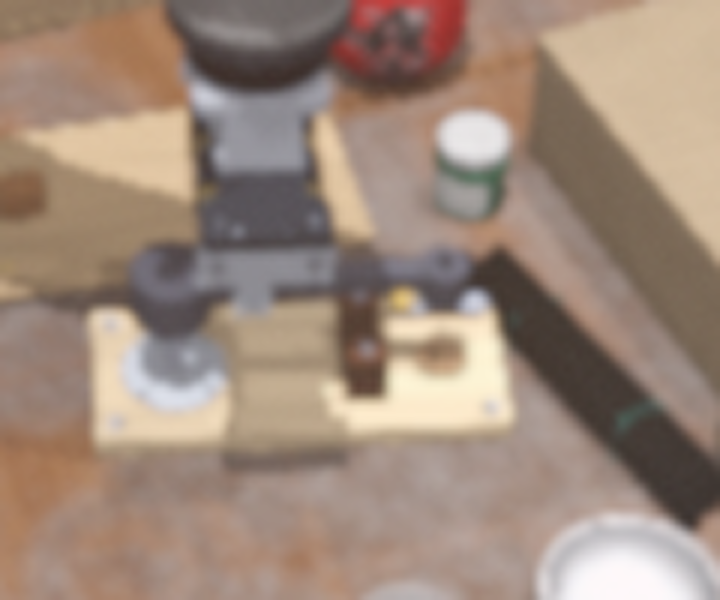

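View pics/w17.png

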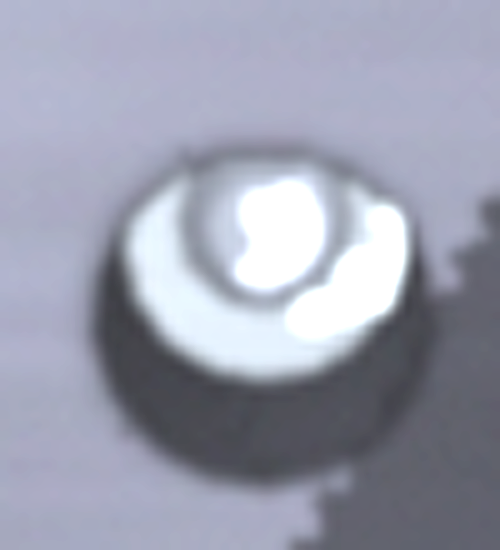

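```bash
python3 al.py 17 380 127 408 305 183 352; python3 - <<'E'
from h import *
import pickle
q=pickle.load(open('t17.pkl','rb'));p,st,s=pickle.load(open('w17.pkl','rb'))
print('eye',atz(q,(347.6,170.4),94.5).round(1),'pad',atz(q,(342.8,172.3),19).round(1),'pin',atz(q,(330.4,217.9),45).round(1))
# tool-predicted
Ro=np.array(st['orientation']);to=np.array(st['position'])
print('pred boss',(to+Ro@[42.8,0,-12.2]).round(1),'pred eye',(to+Ro@[42.8-150,0,-12.2]).round(1))
X,e=tri([ray(s,(293.3,229.4)),ray(q,(347.6,170.4))]);print(X,e)
u=lambda c:(220+c[0]/6,180+c[1]/6)
E=to+Ro@[42.8-150,0,-12.2];B=to+Ro@[42.8,0,-12.2]
f=lambda X:((proj(s,X)[0]-[220,180])*6).round(0)
print('side pred eye foot',f(E),'eye top',f(E+[0,0,30]),'boss top',f(B+[0,0,34]),'boss bottom',f(B), 'pin tip',f((484.2,-213,45)),'pad',f((627.8,-256.5,19)))
E
```

```text
d 42.51 e 0.04 width pred 27.3 obs 28.1
d 42.08 e 0.08 width pred 18.5 obs 16.9
boss must move tool dx -0.43 dy 0.04 depth gap 19.72199593770237
eye [ 624.9 -256.5   94.5] pad [ 627.6 -257.9   19. ] pin [ 484.8 -214.6   45. ]
pred boss [ 483.7 -212.6   64.8] pred eye [ 627.1 -256.3   64.6]
[ 625.07070181 -261.10386923   68.82420463] [2.917786227908741, 2.917786227909025]
side pred eye foot [444. 294.] eye top [448. 256.] boss top [173. 262.] boss bottom [173. 305.] pin tip [175. 330.] pad [441. 350.]
```

```bash
python3 - <<'E'
from h import *
import pickle
q=pickle.load(open('t17.pkl','rb'));p,st,s=pickle.load(open('w17.pkl','rb'))
to=np.array(st['position']);Ro=np.array(st['orientation'])
th=np.linspace(0,2*np.pi,80)
outs=[]
for tilt in (None,0,2):
    x0,y0,k=232,212,10
    im=cv2.resize(s['image'][y0:y0+32,x0:x0+78],None,fx=k,fy=k,interpolation=cv2.INTER_CUBIC)[:200*2]
    if tilt is not None:
        c=np.radians(tilt)
        Rt_=np.array([[np.cos(c),0,np.sin(c)],[0,1,0],[-np.sin(c),0,np.cos(c)]]) # + : eye down
        F=np.c_[-Ro[:,0],Ro[:,1]*-1*-1,[0,0,1]]; F[:,1]=np.cross([0,0,1],F[:,0])
        for cx,rad,z in [(0,23,0),(0,23,34),(0,8,34),(150,14,0),(150,14,30),]:
            C=np.c_[cx+rad*np.cos(th)-45,rad*np.sin(th),np.full(80,z)-21]
            W=(F@(Rt_@C.T)).T+ (to+Ro@[42.8,0,-12.2])+F@np.array([45,0,21])
            pts=((proj(s,W)-[x0,y0]+0.5)*k).astype(int)
            cv2.polylines(im,[pts],True,(0,255,255) if tilt==0 else (0,255,0),1)
    outs.append(im[:195] if False else im)
cv2.imwrite('pics/ov.png',cv2.resize(np.vstack(outs[:2]),(780,600)))
cv2.imwrite('pics/ov2.png',outs[2])
E
```

```text
(no output)
```

View pics/ov.png

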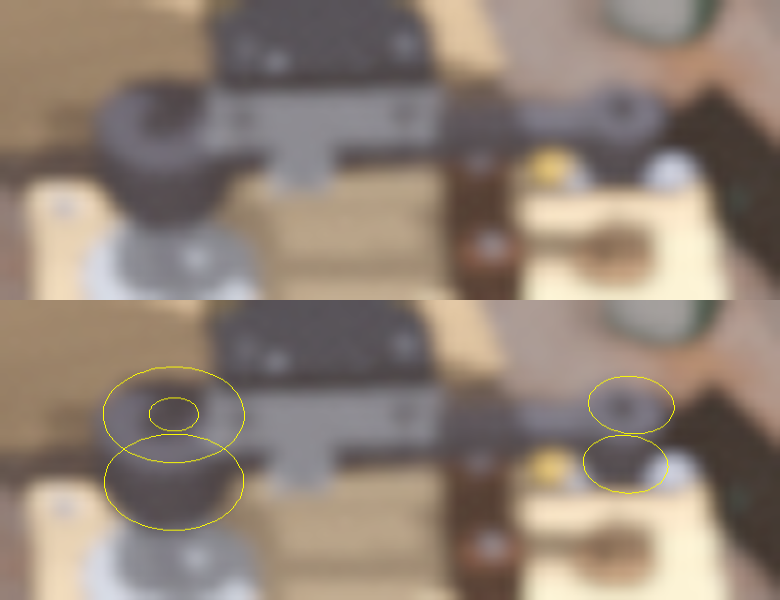

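View pics/ov2.png

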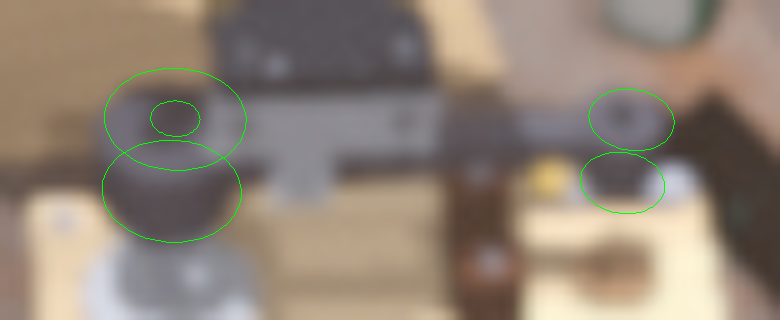

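```bash
python3 -m pendant '[[[0,0,0,0,0,0,0],[0,0,0,0,0,0,0],[0,0,0,0,0,0,0]]]' 50; python3 -c "
from rig import r
import numpy as np
s=r.get_state();print(np.round(s['joint_vel'],2),np.round(s['force'],2),s['time']);print(r.hand_in())"
```

```text
time: 25.4
position: [524.6, -225.1, 52.5]
orientation: [[-0.957, 0.292, -0.002], [0.292, 0.957, -0.0], [0.002, -0.001, -1.0]]
force: [-0.0, -0.5, -5.3]
grip_width: 13.6
[ 0.06  0.06  0.09 -0.04 -0.1   0.1   0.04] [-0.04 -0.48 -5.25] 25.4
the job is handed in; nothing more can be done
None
```

The job is handed in at 25.4 s. The lid is off and the bracket is held over the jig, ready for you to oil the pin.

**What I did**
- **Lid:** I tipped it 15° about its rear edge by the pull, drew it 30 mm to the front and laid it on the bench between the box and the jig. The pictures show it flat, right way up and clear of the jig, the teapot and the scissors.
- **Bracket:** I pinched it at the balance point, lifted it level out of the box and carried it over the jig, still gripped at 50 N.

**Last checks**
- **Bore over pin:** about 0.5 mm off, judged by looking at the pin through the bore with the wrist camera.
- **Eye over pad:** about 1–3 mm off, mainly along x.
- **Clearance:** about 20 mm above the pin's tip by the arm's reading. The side picture suggested slightly more, about 22 mm.
- **Level:** within about 1° in the side picture, which can't resolve it more finely.
- **Steady and clear:** joints at rest. The wrist force of about 5–6 N fits the bracket's weight alone, so it shows no sign of touching anything.

**What disagreed or went wrong**
- **Fingertips:** they stand about 16 mm behind the TCP, not 22 mm ahead of it as `r.nose_length` says. My first pinch therefore closed above the pull. I found the true length by touching the lid at about 20 N and used it from then on.
- **Setting the lid down:** this peaked at about 27 N.
- **Cameras:** the wrist camera seems tilted by about 1°, and the cameras differ by 2–3 mm on the pin's position. I relied on the view through the bore.
- **Bystanders:** I saw no sign that the pliers, spool, ink jar or measuring cup had moved, but I did not measure them again at the end.

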